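# Hang the pass-through gate on the counter divider

## Task

Lift the small gate leaf out of its stand and lower it gently, standing well open towards the robot, so that both hinge sockets go fully down over the two pintles of the counter divider (feel for them: they stand off-centre on their brackets, to which side is not known, and neither force nor drop the leaf onto it). Then swing the gate gently shut until its tongue rests against the latch post under the keeper, let go, and leave the other things on the counter as they are.

Things in the scene. Friction and masses are not known exactly. Their poses are not given: they have to be found in the camera images.
- divider: the counter divider, fixed, rigid. Origin: on the counter, mid-gateway; y runs along the divider, -x side faces the robot, z up. Aluminium base rail 44 mm wide, 12 mm high, y = -160 to +260 mm. Dark blue latch post at the -y side, hinge post at the +y side, then a low clear fence (136 mm high, y = 165 to 255 mm).
- latch (a point): on the -x face of the latch post (24 x 24 mm) at tongue height, divider x = +4, y = -95, z = 122 mm: the shut gate's tongue rests against this face (tongue's middle at x = 0). Above, an orange keeper lug (z = 136 to 144 mm, out to divider x = -16 mm) covers the tongue, so the leaf cannot be lowered in its shut position: hang it open to the -x side.
- hinge_nominal (a point): foot, on the counter, of the centre line of the two hinge brackets, divider x = 0, y = +90 mm; axes as the divider's. The pintles are NOT on this line: they stand on eccentric adjusters, both set alike, so their common vertical axis is 6 mm away from this line, in an unknown direction (any angle). That direction is not reported; find it by touch or sight. The adjusters are clamped and do not turn.
- pintle_height (a point): a point straight above hinge_nominal at the height of the upper pintle's tip (163 mm). Two brass pintles on one vertical axis, each 10 mm thick, 18 mm high, top edge chamfered 1.5 mm, stand on round brackets (37 mm across, 10 mm thick) whose flat tops are at z = 40 and 145 mm, carried from the +y side by the hinge post (24 x 22 mm, 33 mm from hinge_nominal, top at 161 mm).
- leaf_mid (a point): centre of the loose gate leaf, 0.22 to 0.32 kg, its centre of mass within 10 mm. Clear panel in a frame: 12 mm thick (x), 130 mm wide (y), 170 mm high (z). Grip the solid orange top bar (top 44 mm) from above across its 12 mm. At first upright in the stand. Hung fully down, this centre is 105 mm above the counter; shut, it is within 2 deg of parallel to the divider.
- low_socket (a point): lower end of the leaf's lower hinge socket, on its axis: leaf y = +93 mm from leaf_mid, 20 mm above the leaf's lower edge; axes as the leaf's. A steel tube open at both ends, 16 mm long, bore 12.5 mm (eight-sided), 22.5 mm outside, on an arm 28 mm clear of the panel's edge. It must pass sideways under the upper bracket before the leaf is lowered.
- high_socket (a point): lower end of the leaf's upper socket, same tube, same axis, 105 mm above low_socket
- tongue (a point): tip of the leaf's steel tongue (8 mm thick, 12 mm high), on the edge away from the hinge: leaf y = -104 mm, 17 mm above leaf_mid
- stand_mid (a point): fixed grey stand; this point is on the counter under its middle. Base 70 x 100 mm; two walls along its y, 44 mm high, leave a slot 16 mm wide whose floor is 8 mm above the counter. The leaf stands in the slot, its x, y axes along the stand's, and lifts straight out
- carton_a_mid (a point): centre of a closed brown carton, 100 x 140 x 70 mm, loose bystander
- carton_b_mid (a point): centre of a closed brown carton, 90 x 90 x 60 mm, loose bystander
- bin_mid (a point): middle of an open blue plastic bin, 130 x 100 x 55 mm, loose bystander
- driver_grip (a point): handle of a screwdriver lying on the counter, loose bystander
- tape_mid (a point): centre of a roll of brown packing tape lying flat, 96 mm across, 24 mm high, loose bystander
- bottle_mid (a point): centre of a standing blue bottle, 52 mm across, 150 mm high, loose bystander
- stapler_mid (a point): centre of a red and black stapler, 36 x 140 x 45 mm, loose bystander
Things that resemble listed ones, but are neither listed nor needed, are in the scene too. There is more than one size of the part that bears leaf_mid; the job needs the smaller.

How it is judged:
On the way, in this order (a step that is already met when the one before it is completed fails the run):
1. the leaf is lifted clear of its stand (height (world z) of low_socket above 0.07 m and contact force between leaf and stand below 0.1 N), for 0.1 s.
2. both sockets are fully down on the brackets, with the gate standing open by more than 25 degrees (z of low_socket in the frame of divider between 0.036 and 0.044 m and z of high_socket in the frame of divider between 0.141 and 0.149 m and x of low_socket in the frame of divider between -0.01 and 0.01 m and y of low_socket in the frame of divider between 0.08 and 0.1 m and x of high_socket in the frame of divider between -0.01 and 0.01 m and y of high_socket in the frame of divider between 0.08 and 0.1 m and angle between the y axis of leaf and the y axis of divider, either way round above 0.44 rad and angle between leaf_mid's own z axis and vertical below 0.06 rad), for 0.2 s.
3. the gate is swung shut while it stays hung (z of low_socket in the frame of divider between 0.036 and 0.044 m and z of high_socket in the frame of divider between 0.141 and 0.149 m and x of low_socket in the frame of divider between -0.01 and 0.01 m and y of low_socket in the frame of divider between 0.08 and 0.1 m and x of high_socket in the frame of divider between -0.01 and 0.01 m and y of high_socket in the frame of divider between 0.08 and 0.1 m and x of tongue in the frame of divider between -0.008 and 0.008 m and y of tongue in the frame of divider below -0.088 m), for 0.1 s.
At the end, for the whole second after the job is handed in: Both sockets sit on their brackets (height within 4 mm, within 10 mm of the brackets' centre along and across), the leaf is upright within 3.4 degrees, its tongue lies within 8 mm of its place against the latch post and in front of that post; released and at rest (all of step 3 and angle between leaf_mid's own z axis and vertical below 0.06 rad and contact force between leaf and the fingers below 0.1 N and linear speed of leaf below 0.01 m/s and angular speed of leaf below 0.05 rad/s); the robot touches nothing.
It fails at once if the leaf is pressed, jammed or dropped against the divider with more than 40 N (contact force between leaf and divider above 40 N).
It fails at once if another thing on the counter is moved more than 15 mm (distance of any of carton_a_mid, carton_b_mid, bin_mid, driver_grip, tape_mid, bottle_mid, stapler_mid from where it was at the start of the episode above 0.015 m).
It also fails if it takes over 72 s, if anything falls off the work surface, if the arm or the gripper's body presses on something with over 40 N, if the wrist force passes 120 N, or if a joint passes its speed limit or range.

## Robot

A 6-joint arm with a two-finger parallel gripper is mounted at the origin on the work surface. World frame = base frame: x ahead of the robot, y to its left, z up, the work surface at z = 0. Lengths are in m, angles in rad, forces in N, time in s.
With the tool pointing down it reaches from about 0.35 to 0.775 m from the base axis. Payload 7.3 kg.
Tool frame: the origin (TCP) lies between the finger pads; the fingertips stand 25 mm ahead of it and the grasp point (between the pads) lies 6 mm ahead of it; y points along the fingers, z is the direction in which the jaws open and shut, and the axes are right-handed (so a half turn about y gives the same grasp; the last joint's range is limited). The gripper opens to 92 mm and grips with 3 to 60 N. Pads are 19 mm wide; open, the fingers measure 130 mm over their backs; the gripper's body (75 mm by 190 mm) begins 47 mm behind the grasp point.
Start: joints at [1.144, 0.342, 1.524, -0, 1.275, -0.146], TCP at [0.145, 0.504, 0.252] pointing down, gripper open.
Joint ranges: [-2.53, 2.53], [-0.77, 2.02], [0.04, 2.7], [-1, 4.14], [0.28, 2.66], [-3.11, 3.11]. Speed limits (rad/s): [2.57, 2.57, 3.14, 3.14, 3.14, 3.14].

## Interface

Orientations are given as [roll, pitch, yaw] about the fixed x, y, z axes, in that order (R = Rz(yaw) Ry(pitch) Rx(roll)).
In Python, from cell import sensors, read_camera, hand_in gives the robot as it stands. The module is installed in compiled form; this text tells all that it offers.
- The arm moves only by the tool send_rows, never from a script. Its argument "motion" is a list that holds one entry, the list of rows, each a list of 4 numbers: the shift along the tool's x, y, z in m, then the turn about the tool's y in degrees. In form: [[[tx, ty, tz, twist], ...]]. A call has 1 to 8 rows; each row is the pose to reach, as a shift and turn from the pose measured when the call began, along the tool's axes at that moment; what a row does not reach only later rows make up. A row lasts 1/10 s, in which the tool goes at most 50 mm and 8.59 degrees, less where a joint would pass 70% of its speed; a pose out of reach is approached as far as the arm can. A call with a gripper value outside its range is refused whole. "gripper" is the opening, from 0 (shut) to 1 (fully open), set as the call begins (left out, the last holds). The fingers move at their own pace and stop on an object; "grip_force" is the grip in N (left out, the last holds). Time passes only in rows, so rows that repeat a pose let the fingers close. It gives the time, the measured TCP pose, the force and the opening at its end, in the units of the state.
- sensors.observe(): the state, without advancing time (a new reading comes with each control period).
- read_camera(name): name is "scene" or "top" or "wrist"; returns a dict with "frame" (400x640x3 uint8, red, green, blue), "fx", "fy", "cx", "cy" (pixels), "distortion" ([k1, k2, p1, p2, k3] as OpenCV has them; the pictures are not rectified), "extrinsics" (4x4, takes a point from world to camera coordinates). Camera axes: x right, y up, looking along -z (the intrinsics and any distortion apply to the point x, -y, -z); pixel columns grow to the right and rows downward; lengths in m; the calibration is good to about 2 mm. A picture is of the moment at which its call begins. There is no depth.
- hand_in(): hands the job in, once; it reports no verdict.
The state is a dict: "time": time; "qpos": joint angles; "qvel": joint speeds; "joint_efforts": joint torques, N m; "tool_pos": TCP position; "tool_rot": TCP orientation; "contact_force": force on the tool from outside, world axes, zero at the start; "torque": the same for the moment, N m; "opening": finger opening in m.
Only numpy, scipy, OpenCV 4.12 (cv2) and the standard library are available. Lean on these libraries where they do the work, as an engineer would, in place of code of your own. Each camera call takes 0.05 s, during which the arm holds its last target.

## Working session

There is one attempt and no reset: what is moved stays moved. The work goes in short steps, Python scripts to look and compute and a tool call to move; the robot and the scene stay as the last step left them, time stands still between calls to the robot, and variables do not carry over. Pictures are saved under pics/ and viewed, and the job is handed in when it is done.

Besides the shell and the picture viewer there is one more tool, called after ">>>" by a JSON object that holds its "fn" and its "kwargs". send_rows: Moves the arm, as the interface text tells. Its arguments: {"type":"object","properties":{"motion":{"type":"array"},"gripper":{"type":"number"},"grip_force":{"type":"number"}},"required":["motion"]}

```bash
mkdir -p pics
cat > h.py <<'E'
import numpy as np, cv2, pickle, os
from cell import sensors, read_camera, hand_in
def snap(name,tag):
    c=read_camera(name); pickle.dump(c,open(f'pics/{tag}.pkl','wb'))
    cv2.imwrite(f'pics/{tag}.png',cv2.cvtColor(c['frame'],cv2.COLOR_RGB2BGR)); return c
def load(tag): return pickle.load(open(f'pics/{tag}.pkl','rb'))
def ray(c,px):
    K=np.array([[c['fx'],0,c['cx']],[0,c['fy'],c['cy']],[0,0,1.]])
    p=cv2.undistortPoints(np.array([[px]],float),K,np.array(c['distortion'],float))[0,0]
    E=np.array(c['extrinsics']);R=E[:3,:3];t=E[:3,3]
    d=R.T@np.array([p[0],-p[1],-1.]);o=-R.T@t
    return o,d/np.linalg.norm(d)
def onz(c,px,z):
    o,d=ray(c,px);return o+d*(z-o[2])/d[2]
def proj(c,P):
    K=np.array([[c['fx'],0,c['cx']],[0,c['fy'],c['cy']],[0,0,1.]])
    E=np.array(c['extrinsics']);q=(E[:3,:3]@np.atleast_2d(P).T).T+E[:3,3]
    q=q*[1,-1,-1]
    return cv2.projectPoints(q.reshape(-1,1,3),np.zeros(3),np.zeros(3),K,np.array(c['distortion'],float))[0][:,0]
def tri(c1,p1,c2,p2):
    o1,d1=ray(c1,p1);o2,d2=ray(c2,p2)
    s=np.linalg.lstsq(np.c_[d1,-d2],o2-o1,rcond=None)[0]
    a=o1+s[0]*d1;b=o2+s[1]*d2
    return (a+b)/2,np.linalg.norm(a-b)
def crop(tag,x0,y0,x1,y1,k,out):
    im=cv2.imread(f'pics/{tag}.png')[y0:y1,x0:x1]
    cv2.imwrite(f'pics/{out}.png',cv2.resize(im,None,fx=k,fy=k,interpolation=cv2.INTER_CUBIC))
E
python3 - <<'E'
from h import *
for n in ['scene','top','wrist']:
    c=snap(n,n+'0'); E=np.array(c['extrinsics']); print(n,c['fx'],c['distortion'],-E[:3,:3].T@E[:3,3], E[:3,:3].round(2).tolist())
print(sensors.observe())
E
```

```text
scene 436.7577488907663 [0.01563272 0.         0.         0.         0.        ] [ 1.08099458 -0.68208774  1.36551917] [[0.78, 0.63, 0.01], [-0.52, 0.63, 0.57], [0.35, -0.45, 0.82]]
top 402.9152046601985 [0.01626873 0.         0.         0.         0.        ] [0.33855396 0.02522276 1.43342942] [[-0.02, -1.0, 0.0], [0.99, -0.02, 0.13], [-0.13, 0.0, 0.99]]
wrist 297.48493492357585 [-0.04712251  0.          0.          0.          0.        ] [0.07351664 0.52362732 0.38352584] [[0.28, 0.96, -0.0], [-0.92, 0.27, -0.28], [-0.27, 0.08, 0.96]]
{'time': 0.15, 'qpos': array([ 1.14399875e+00,  3.42558606e-01,  1.52474191e+00, -2.90934849e-05,
        1.27540343e+00, -1.46004755e-01]), 'qvel': array([-0.00050308, -0.00441357, -0.00090113,  0.00081017,  0.00161781,
        0.00016401]), 'joint_efforts': array([ 1.69361363e-03, -4.31468081e+01, -2.44358611e+01,  7.17169465e-02,
        5.35820005e-02, -4.56791929e-05]), 'tool_pos': array([0.14536918, 0.50420803, 0.25122615]), 'tool_rot': array([-1.57189984e+00,  1.34149969e-04, -2.80784415e-01]), 'contact_force': array([ 0.60512475, -0.17343165,  0.16684232]), 'torque': array([ 0.01268084,  0.0504368 , -0.0277459 ]), 'opening': 0.09190078788783589}
```

View pics/scene0.png

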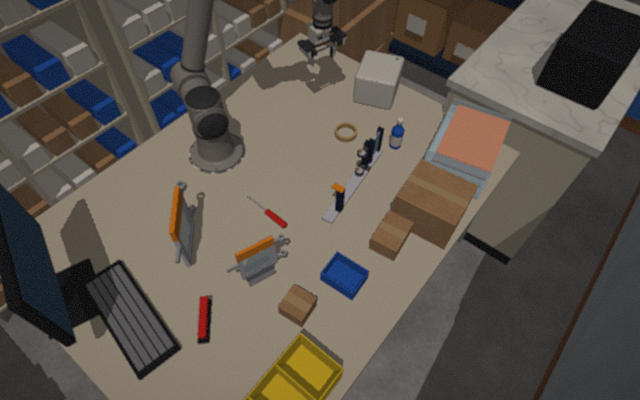

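View pics/top0.png

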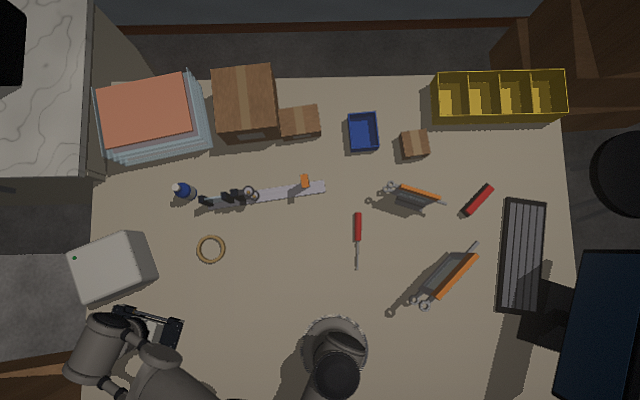

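View pics/wrist0.png

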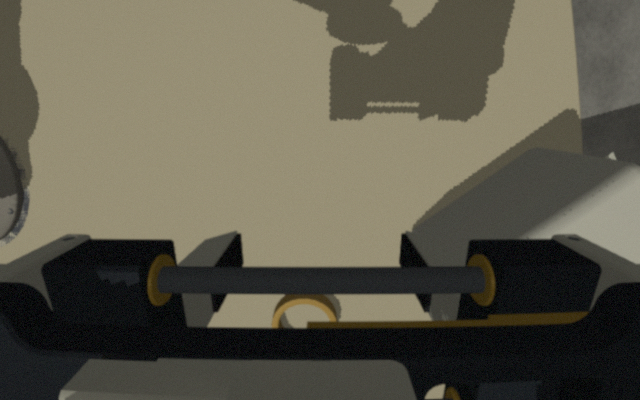

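The top view shows two leaves, one with its orange bar near px (418,193) and one near (456,277). The divider runs from (215,198) to (325,187) with its orange keeper at (305,180). I'll crop in on each of these.

Run:
```python
from h import *
crop('top0',350,160,510,320,5,'ctopleaf'); crop('top0',160,150,340,230,4.4,'ctopdiv')
crop('scene0',150,170,310,290,5,'csceneleaf'); crop('scene0',310,110,420,230,5,'cscenediv')
c=load('top0')
for z in (0.178,): 
  for p in [(399,187),(438,197),(434,299),(478,256)]: print(p,onz(c,p,z).round(3))
```

```text
(399, 187) [ 0.524 -0.216  0.178]
(438, 197) [ 0.49  -0.336  0.178]
(434, 299) [ 0.179 -0.305  0.178]
(478, 256) [ 0.304 -0.448  0.178]
```

View pics/ctopleaf.png

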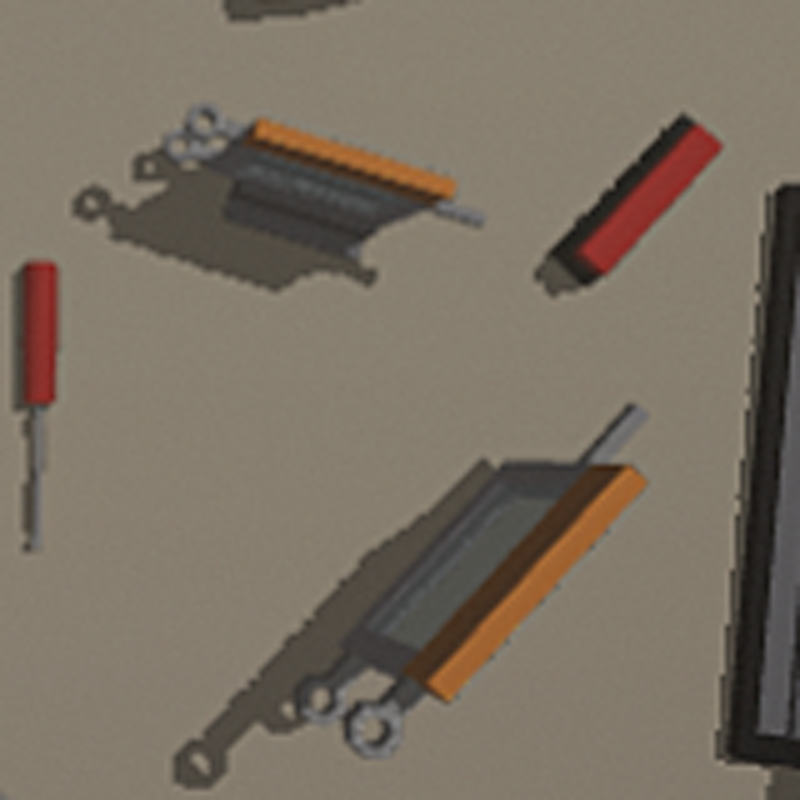

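View pics/ctopdiv.png

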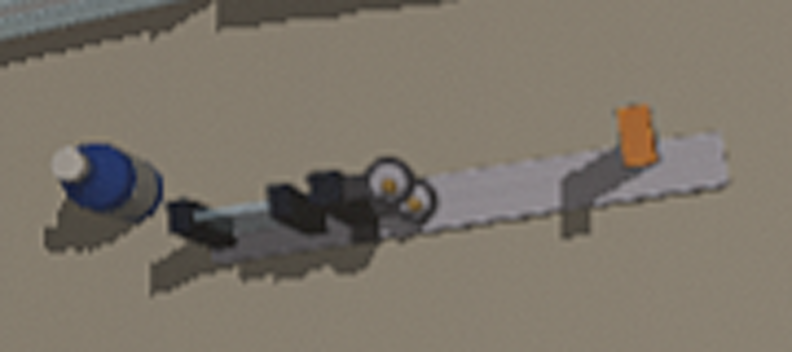

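View pics/csceneleaf.png

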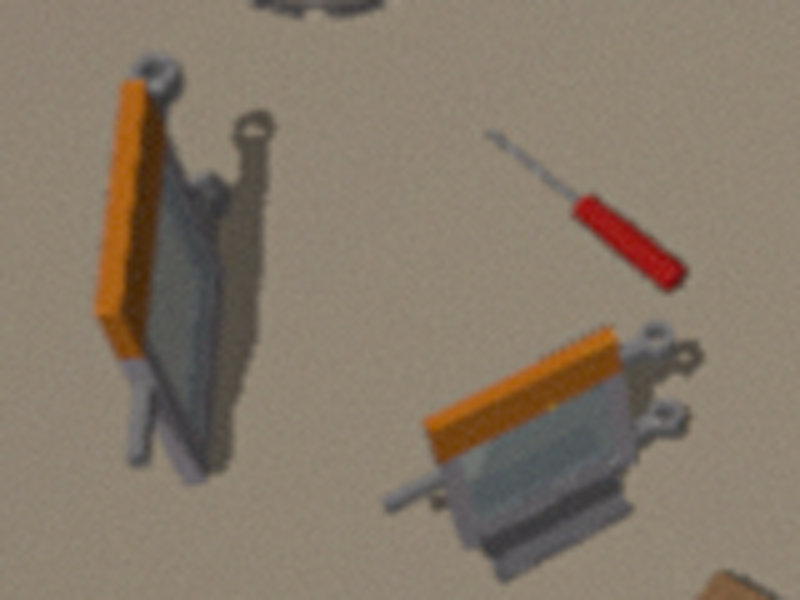

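View pics/cscenediv.png

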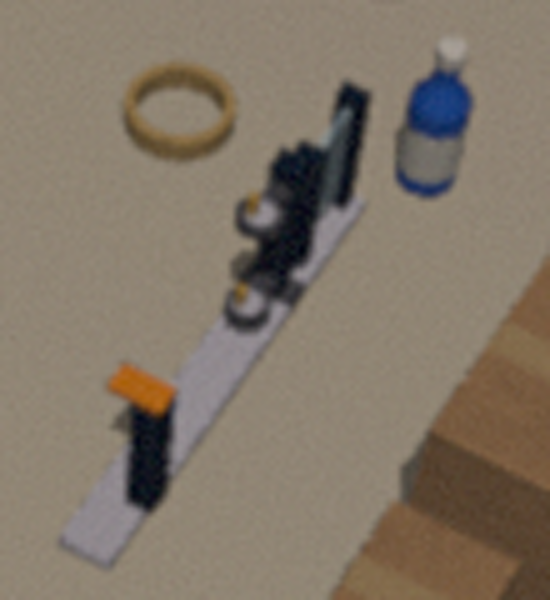

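There are two candidates for the leaf:
- **A:** orange bar at top px (399,187)-(438,197), about 125 mm long, standing in the grey stand.
- **B:** bar at (434,299)-(478,256), about 190 mm long, with no stand.

I choose A, because 130 mm was stated and it is in the stand; the close crop confirms it. Next I measure the leaf and divider.

Run:
```python
from h import *
t=load('top0'); s=load('scene0')
# bar orange in top
def mask(c,box):
    hsv=cv2.cvtColor(c['frame'],cv2.COLOR_RGB2HSV); m=cv2.inRange(hsv,(8,150,100),(20,255,255)); k=np.zeros_like(m); x0,y0,x1,y1=box; k[y0:y1,x0:x1]=m[y0:y1,x0:x1]; return k
m=mask(t,(390,170,450,215)); r=cv2.minAreaRect(cv2.findNonZero(m)); print('top bar',r,cv2.boxPoints(r).tolist())
m=mask(t,(290,165,320,195)); r=cv2.minAreaRect(cv2.findNonZero(m)); print('keeper',r); print(onz(t,r[0],.144))
def p(a,b): return (160+a/4.4,150+b/4.4)
def q(a,b): return (150+a/5,170+b/5)
def d(a,b): return (310+a/5,110+b/5)
for n,px in dict(e1=p(722,135),e2=p(728,183),f1=p(450,233),b1=p(450,177)).items(): print(n,onz(t,px,.012).round(4))
for n,px in dict(e1=d(60,543),e2=d(108,567)).items(): print('scene',n,onz(s,px,.012).round(4))
print('brT',onz(t,p(390,183),.145),'brL',onz(t,p(412,204),.04))
print('brS',onz(s,d(260,213),.145),onz(s,d(247,306),.04))
print('pinT',onz(t,p(389,184),.163),onz(t,p(414,203),.058),'S',onz(s,d(256,198),.163),onz(s,d(245,288),.058))
# leaf bar ends tops in scene, z .178
print('bar scene top edge hinge-end, tongue end', onz(s,q(610,330),.178),onz(s,q(428,420),.178))
print('sock top', [onz(s,q(655,334),.149), onz(t,(350+203/5,160+118/5),.149)])
print('lowsock', [onz(s,q(668,415),.044), onz(t,(350+182/5,160+147/5),.044)])
```

```text
top bar ((420.3790588378906, 191.3828887939453), (40.80329895019531, 3.6135756969451904), 17.52556800842285) [[400.3803405761719, 186.9622344970703], [401.4684753417969, 183.5164031982422], [440.3777770996094, 195.8035430908203], [439.2896423339844, 199.24937438964844]]
keeper ((304.4053955078125, 180.43243408203125), (12.823122024536133, 6.5759596824646), 80.53767395019531)
[0.55814478 0.08327627 0.144     ]
e1 [0.5781 0.0189 0.012 ]
e2 [0.5386 0.0149 0.012 ]
f1 [0.5031 0.24   0.012 ]
b1 [0.5488 0.2399 0.012 ]
scene e1 [0.5505 0.011  0.012 ]
scene e2 [0.5907 0.017  0.012 ]
brT [0.52567752 0.26375947 0.145     ] brL [0.52371728 0.26578103 0.04      ]
brS [0.53468217 0.26386155 0.145     ] [0.53627564 0.26063633 0.04      ]
pinT [0.52234972 0.26114845 0.163     ] [0.52207725 0.26111125 0.058     ] S [0.53190275 0.25989857 0.163     ] [0.53193116 0.26134675 0.058     ]
bar scene top edge hinge-end, tongue end [ 0.53493254 -0.22436475  0.178     ] [ 0.49231721 -0.34154173  0.178     ]
sock top [array([ 0.54594021, -0.1970601 ,  0.149     ]), array([ 0.54039184, -0.19480202,  0.149     ])]
lowsock [array([ 0.54928425, -0.19709874,  0.044     ]), array([ 0.53679647, -0.19725289,  0.044     ])]
```

>>> {"fn": "send_rows", "kwargs": {"motion": [[[0.035,-0.006,-0.011,8],[0.07,-0.012,-0.022,16],[0.105,-0.018,-0.033,24],[0.14,-0.024,-0.044,32],[0.175,-0.03,-0.055,40],[0.21,-0.036,-0.066,48],[0.25,-0.042,-0.077,56],[0.29,-0.048,-0.088,64]]], "gripper": 1}}

```text
time: 0.95
tool_pos: [0.4007, 0.3383, 0.2994]
tool_rot: [-1.572, -0.001, -1.403]
contact_force: [-0.7, 0.5, 0.1]
opening: 0.0918
```

```bash
cat > goto.py <<'E'
import sys
from h import *
def plan(target,yawdeg):
    s=sensors.observe(); y=s['tool_rot'][2]; 
    from scipy.spatial.transform import Rotation as R
    M=R.from_euler('xyz',s['tool_rot']).as_matrix()
    d=M.T@(np.array(target)-s['tool_pos'])
    tw=-(yawdeg-np.degrees(y)); tw=(tw+180)%360-180
    print('t',round(s['time'],2),'pos',s['tool_pos'].round(4),'rot',np.degrees(s['tool_rot']).round(2),'F',s['contact_force'].round(2),'q',s['qpos'].round(2),'op',round(s['opening'],4)); print('need',d.round(4),'tw',round(tw,2))
if len(sys.argv)>1: plan([float(v) for v in sys.argv[1:4]],float(sys.argv[4]))
E
python3 goto.py 0.51 0.26 0.30 -106
```

```text
t 0.95 pos [0.4007 0.3383 0.2994] rot [-9.006e+01 -5.000e-02 -8.041e+01] F [-0.74  0.52  0.08] q [ 0.56  0.31  1.44 -0.    1.39  0.39] op 0.0918
need [ 0.0954 -0.0006  0.0948] tw 25.59
```

>>> {"fn": "send_rows", "kwargs": {"motion": [[[0.03,0,0.03,8],[0.06,0,0.06,16],[0.09,0,0.085,24],[0.095,0,0.095,25.6],[0.095,0,0.095,25.6]]]}}

```text
time: 1.45
tool_pos: [0.5111, 0.2596, 0.2985]
tool_rot: [-1.572, -0.002, -1.852]
contact_force: [0.2, 0.2, -1.1]
opening: 0.0917
```

Run:
```python
from h import *
snap('wrist','w1'); snap('top','top1'); s=sensors.observe(); print(s['tool_pos'],s['tool_rot'],s['time'])
crop('w1',160,0,480,300,2.4,'w1c')
```

```text
[0.50936215 0.26107864 0.29906126] [-1.57250920e+00 -1.46575707e-03 -1.84794353e+00] 1.55
```

View pics/w1.png

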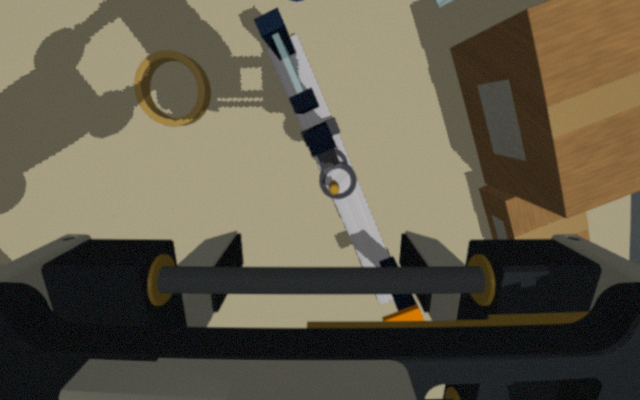

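View pics/w1c.png

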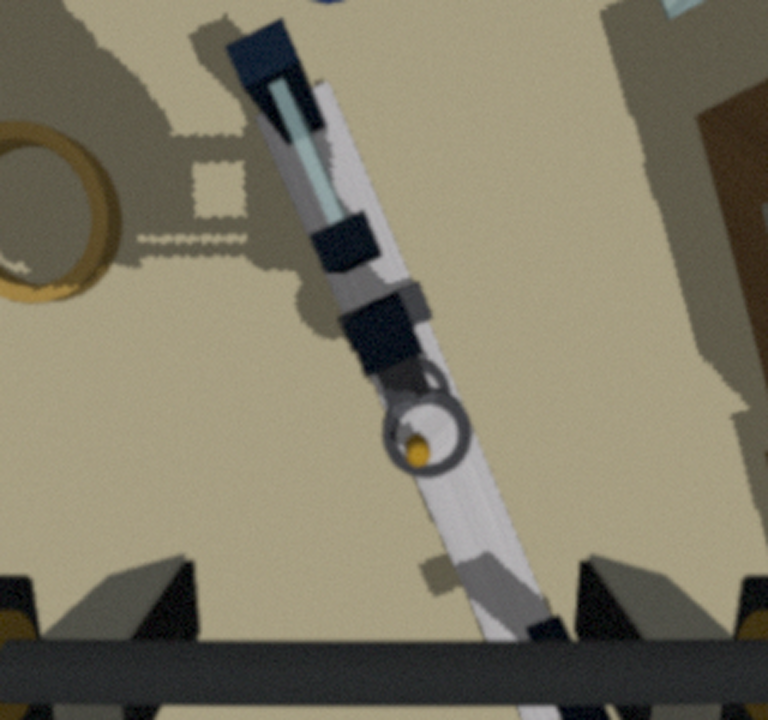

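Run:
```python
from h import *
c=load('w1'); crop('w1',310,145,365,205,12,'w1z')
fr=c['frame'];hsv=cv2.cvtColor(fr,cv2.COLOR_RGB2HSV)
m=cv2.inRange(hsv,(14,120,80),(28,255,255)); k=np.zeros_like(m);k[150:205,315:365]=m[150:205,315:365]
pts=cv2.findNonZero(k)[:,0]; print(len(pts),pts.mean(0),pts.min(0),pts.max(0)); print(cv2.minAreaRect(pts))
# divider orientation: posts/rail edges via keeper
E=np.array(c['extrinsics']); print(-E[:3,:3].T@E[:3,3])
```

```text
86 [333.61627907 188.54651163] [329 183] [338 194]
((333.5, 188.5), (11.0, 9.0), 90.0)
[0.53154047 0.32990535 0.43084323]
```

View pics/w1z.png

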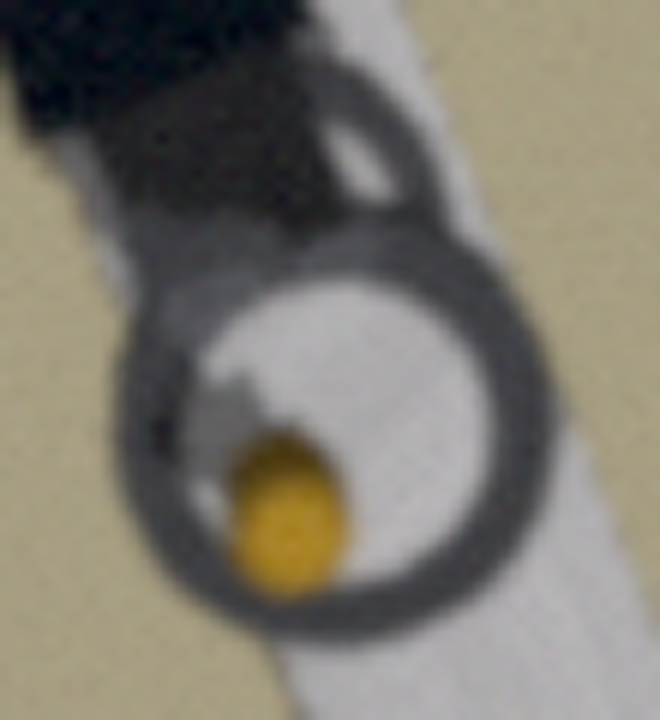

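Run:
```python
from h import *
c=load('w1'); f=lambda a,b:(310+a/12-.5+.04,145+b/12-.5+.04)
r=onz(c,f(338,431),.145); p=onz(c,f(290,541),.163); print(r,p,(p-r)[:2]*1000)
# divider direction from wrist image: rail edges at z=.012 in crop w1c (2.4, off 160,0)
g=lambda a,b:(160+a/2.4,b/2.4)
a=onz(c,g(322,82),.012); b=onz(c,g(545,600),.012); print('rail +x edge',a,b,np.degrees(np.arctan2(*(a-b)[:2][::-1])))
a=onz(c,g(262,120),.012); b=onz(c,g(490,640),.012); print('rail -x edge',a,b,np.degrees(np.arctan2(*(a-b)[:2][::-1])))
a=onz(c,g(278,85),.136);b=onz(c,g(334,220),.136);print('fence',a,b,np.degrees(np.arctan2(*(a-b)[:2][::-1])))
```

```text
[0.53001565 0.26559535 0.145     ] [0.52426745 0.26228885 0.163     ] [-5.74820897 -3.3064997 ]
rail +x edge [0.52627339 0.4358628  0.012     ] [0.57397748 0.10870452 0.012     ] 98.29603252751652
rail -x edge [0.48959863 0.42700851 0.012     ] [0.53311652 0.09068898 0.012     ] 97.37279128986644
fence [0.5116478  0.40818765 0.136     ] [0.51762766 0.35585357 0.136     ] 96.51852809438518
```

The pintle stands about 6 mm from the bracket centre towards the robot and slightly to -y, at world (0.5245, 0.2624). Next I go to the leaf.

>>> {"fn": "send_rows", "kwargs": {"motion": [[[0.045,0,0.013,0],[0.09,0,0.026,0],[0.135,0,0.039,0],[0.18,0,0.052,0],[0.225,0,0.065,0],[0.27,0,0.078,0],[0.315,0,0.091,0],[0.36,0,0.104,0]]]}}

```text
time: 2.35
tool_pos: [0.5103, -0.1135, 0.2999]
tool_rot: [-1.572, -0.001, -1.844]
contact_force: [-0.3, -0.3, 0.2]
opening: 0.0921
```

>>> {"fn": "send_rows", "kwargs": {"motion": [[[0.045,0,0.013,0],[0.09,0,0.026,0],[0.135,0,0.039,0],[0.15,0,0.042,0],[0.15,0,0.042,0]]]}}

```text
time: 2.85
tool_pos: [0.5101, -0.2696, 0.2997]
tool_rot: [-1.573, -0.001, -1.844]
contact_force: [-0.4, 1.3, -0.8]
opening: 0.092
```

```bash
python3 - <<'E'
from h import *
snap('wrist','w2'); s=sensors.observe(); print(s['tool_pos'],s['tool_rot'],s['time'])
E
python3 goto.py 0.51 -0.28 0.30 -106
```

```text
[ 0.51030526 -0.26816547  0.29987687] [-1.57252229e+00 -9.37470636e-05 -1.84304358e+00] 2.9
t 2.9 pos [ 0.5103 -0.2682  0.2999] rot [-9.010e+01 -1.000e-02 -1.056e+02] F [-0.4   1.1   0.33] q [-0.62  0.41  1.29 -0.    1.44 -0.34] op 0.0921
need [ 0.0115 -0.0001  0.0029] tw 0.4
```

View pics/w2.png

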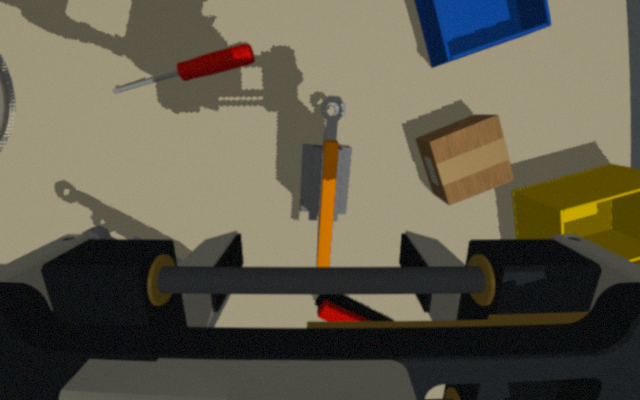

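Run:
```python
from h import *
c=load('w2');hsv=cv2.cvtColor(c['frame'],cv2.COLOR_RGB2HSV); m=cv2.inRange(hsv,(10,170,120),(20,255,255))
P=[]
for r in range(130,265,4):
    x=np.nonzero(m[r,310:345])[0]
    if len(x)>4: P.append(((x.min()+x.max())/2+310,r,len(x)))
P=np.array(P);print(P[:3],P[-3:])
W=np.array([onz(c,p[:2],.178) for p in P]);d=np.polyfit(W[:,1],W[:,0],1);print(d,'angle of leaf y',np.degrees(np.arctan2(1,d[0])))
print('hinge end',W[0],'far',W[-1])
print('width mm',[np.linalg.norm(onz(c,(p[0]-p[2]/2,p[1]),.178)-onz(c,(p[0]+p[2]/2,p[1]),.178)) for p in P[::6]])
rows=[r for r in range(125,160) if (m[r,310:345]>0).sum()>4];print(rows[0])
crop('w2',300,80,360,160,9,'w2z')
u=np.array([d[0],1]);u/=np.linalg.norm(u);e=onz(c,(331,rows[0]-.5),.178);print('end',e,'mid',e[:2]-u*.065)
```

```text
[[329.5 178.    8. ]
 [328.5 182.   14. ]
 [328.  186.   13. ]] [[323.5 254.   12. ]
 [323.  258.   13. ]
 [322.5 262.   12. ]]
[0.35193523 0.61091079] angle of leaf y 70.61123338821726
hinge end [ 0.52271518 -0.25214347  0.178     ] far [ 0.49512783 -0.32849817  0.178     ]
width mm [np.float64(0.006959993159846403), np.float64(0.011569138120407324), np.float64(0.011848002951983598), np.float64(0.011214126881474612)]Traceback (most recent call last):
  File "<stdin>", line 11, in <module>
IndexError: list index out of range
```

Run:
```python
from h import *
c=load('w2');crop('w2',300,80,360,160,7.5,'w2z')
u=np.array([0.332,.943]);e=onz(c,(331,140.5),.178);m=e[:2]-u*.065;print('end',e,'mid',m)
print('sock via ring z .149', onz(c,(334,107),.149), 'expect', m+u*.093)
```

```text
end [ 0.53237439 -0.22143741  0.178     ] mid [ 0.51079439 -0.28273241]
sock via ring z .149 [ 0.54318504 -0.19554839  0.149     ] expect [ 0.54167039 -0.19503341]
```

View pics/w2z.png

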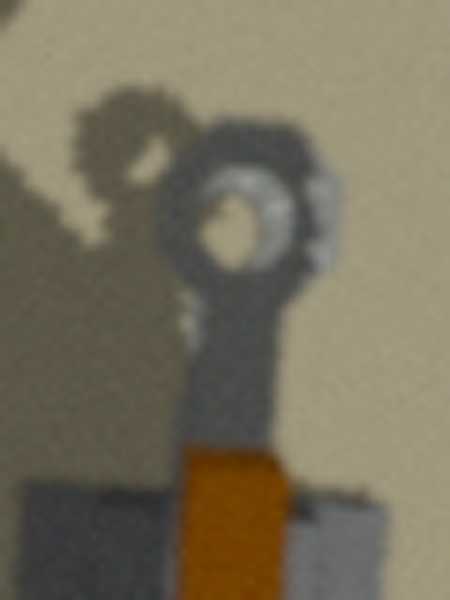

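```bash
python3 goto.py 0.511 -0.283 0.162 -109.4
```

```text
t 2.9 pos [ 0.5103 -0.2682  0.2999] rot [-9.010e+01 -1.000e-02 -1.056e+02] F [-0.4   1.1   0.33] q [-0.62  0.41  1.29 -0.    1.44 -0.34] op 0.0921
need [0.0141 0.1379 0.0049] tw 3.8
```

>>> {"fn": "send_rows", "kwargs": {"motion": [[[0.014,0.01,0.005,3.8],[0.014,0.04,0.005,3.8],[0.014,0.07,0.005,3.8],[0.014,0.1,0.005,3.8],[0.014,0.12,0.005,3.8],[0.014,0.132,0.005,3.8],[0.014,0.138,0.005,3.8],[0.014,0.138,0.005,3.8]]]}}

```text
time: 3.7
tool_pos: [0.5114, -0.2819, 0.162]
tool_rot: [-1.573, 0.0, -1.908]
contact_force: [0.2, 0.2, -0.4]
opening: 0.0919
```

```bash
python3 - <<'E'
from h import *
snap('wrist','w3')
E
python3 goto.py 0.511 -0.283 0.162 -109.4
```

```text
t 3.75 pos [ 0.5117 -0.2824  0.1627] rot [-9.0040e+01 -2.0000e-02 -1.0934e+02] F [ 0.41  1.42 -0.4 ] q [-0.64  0.53  1.48 -0.    1.13 -0.3 ] op 0.0919
need [ 0.0008  0.0007 -0.0004] tw 0.06
```

View pics/w3.png

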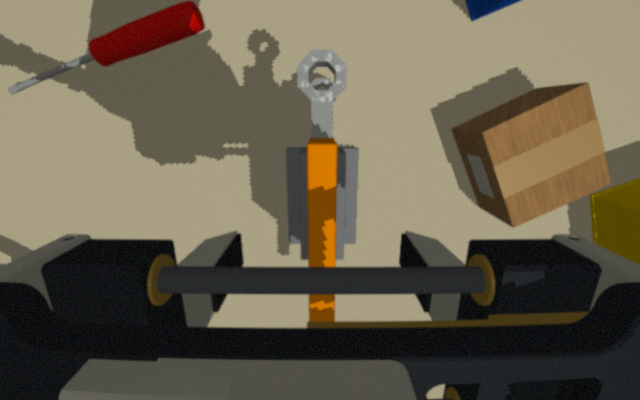

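The bar is centred between the fingers (column 321) and the socket ring is at (322,75). Close the gripper.

>>> {"fn": "send_rows", "kwargs": {"motion": [[[0,0,0,0],[0,0,0,0],[0,0,0,0],[0,0,0,0],[0,0,0,0],[0,0,0,0],[0,0,0,0],[0,0,0,0]]], "gripper": 0, "grip_force": 30}}

```text
time: 4.55
tool_pos: [0.5117, -0.2824, 0.1626]
tool_rot: [-1.572, -0.0, -1.908]
contact_force: [-0.4, -0.3, -0.2]
opening: 0.0325
```

>>> {"fn": "send_rows", "kwargs": {"motion": [[[0,0,0,0],[0,0,0,0],[0,0,0,0],[0,0,0,0],[0,0,0,0]]]}}

```text
time: 5.05
tool_pos: [0.5117, -0.2824, 0.1626]
tool_rot: [-1.571, -0.0, -1.908]
contact_force: [-0.2, -0.1, -0.7]
opening: 0.0118
```

>>> {"fn": "send_rows", "kwargs": {"motion": [[[0,-0.005,0,0],[0,-0.02,0,0],[0,-0.04,0,0],[0,-0.06,0,0],[0,-0.08,0,0],[0,-0.1,0,0],[0,-0.12,0,0],[0,-0.12,0,0]]]}}

```text
time: 5.85
tool_pos: [0.5126, -0.283, 0.2855]
tool_rot: [-1.566, -0.002, -1.908]
contact_force: [0.1, 0.1, -2.0]
opening: 0.0117
```

```bash
python3 - <<'E'
from h import *
snap('wrist','w4'); snap('scene','s4')
crop('w4',220,0,420,340,2.3,'w4c'); crop('s4',180,100,420,320,3,'s4c')
E
python3 goto.py 0.511 -0.283 0.162 -109.4
```

```text
t 5.95 pos [ 0.5116 -0.2823  0.2821] rot [-9.0060e+01 -2.0000e-02 -1.0934e+02] F [ 0.2   0.03 -3.43] q [-0.64  0.43  1.3  -0.    1.41 -0.3 ] op 0.0119
need [ 0.0008  0.1201 -0.0002] tw 0.06
```

View pics/w4.png

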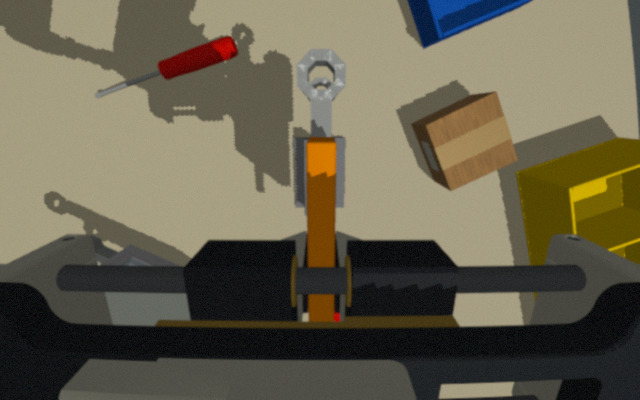

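View pics/s4c.png

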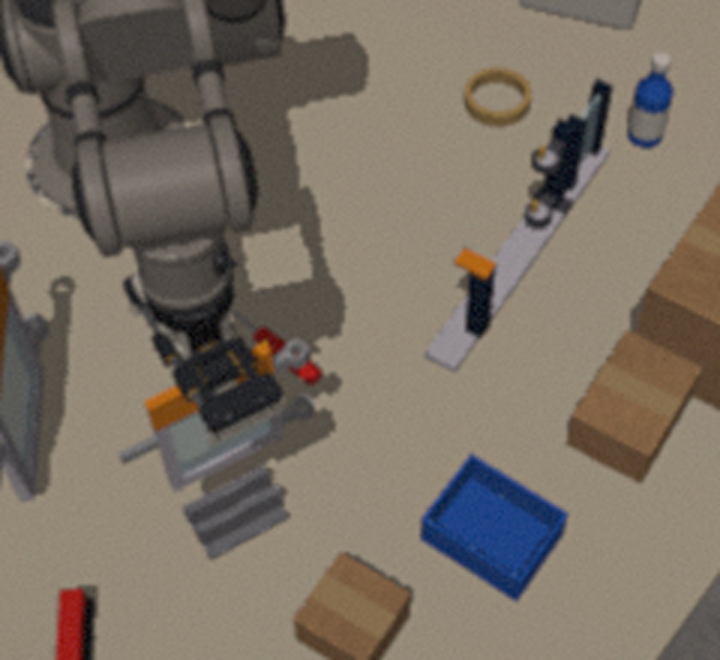

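The leaf is lifted clear and hangs upright. Now I measure the socket axis in the tool frame.

Run:
```python
from h import *
from scipy.spatial.transform import Rotation as R
crop('w4',290,35,355,140,7,'w4z')
c=load('w4');s=sensors.observe();M=R.from_euler('xyz',s['tool_rot']).as_matrix()
g=cv2.cvtColor(c['frame'],cv2.COLOR_RGB2GRAY);m=np.zeros_like(g);m[40:105,290:355]=(g[40:105,290:355]>0)*255
for px in [(321.8,74.5)]:
    P=onz(c,px,.2685);print(P,(M.T@(P-s['tool_pos'])).round(4))
for r in (150,180,210,230): 
    row=c['frame'][r,295:350].astype(int); o=np.nonzero((row[:,0]-row[:,2])>90)[0]; x=295+(o.min()+o.max())/2; P=onz(c,(x,r),.2975); print(r,x,len(o),(M.T@(P-s['tool_pos'])).round(4))
```

```text
[ 0.54347363 -0.19678861  0.2685    ] [-0.0912  0.0136  0.0018]
150 321.0 29 [-0.0592 -0.0154  0.0013]
180 321.0 27 [-0.0469 -0.0154  0.0013]
210 320.5 26 [-0.0339 -0.0154  0.0011]
230 321.0 25 [-0.0248 -0.0154  0.0013]
```

View pics/w4z.png

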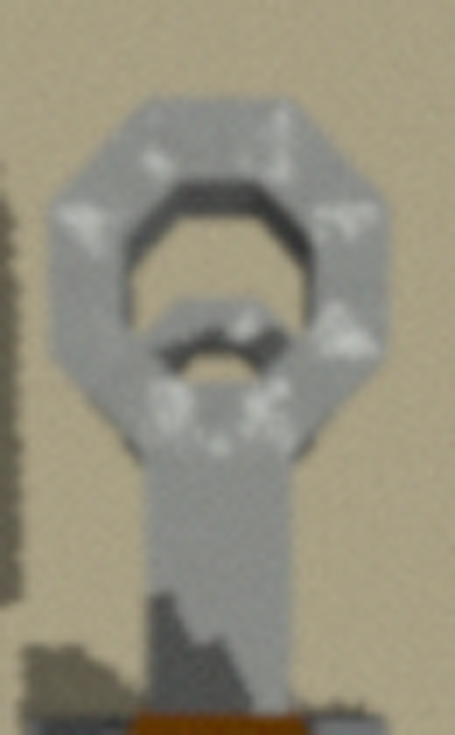

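>>> {"fn": "send_rows", "kwargs": {"motion": [[[-0.015,0,-0.009,0],[-0.04,0,-0.025,1],[-0.07,0,-0.043,2],[-0.1,0,-0.061,3],[-0.13,0,-0.079,4],[-0.16,0,-0.097,5],[-0.19,0,-0.115,6],[-0.22,0,-0.134,7]]]}}

```text
time: 6.75
tool_pos: [0.4568, -0.0289, 0.2807]
tool_rot: [-1.575, -0.001, -2.031]
contact_force: [0.7, 0.4, -2.9]
opening: 0.0118
```

```bash
python3 goto.py 0.41 0.186 0.282 -122.2
```

```text
t 6.75 pos [ 0.4568 -0.0289  0.2807] rot [-9.022e+01 -6.000e-02 -1.164e+02] F [ 0.66  0.41 -2.85] q [-0.23  0.2   1.64 -0.    1.31  0.23] op 0.0118
need [-0.1717 -0.001  -0.1374] tw 5.8
```

>>> {"fn": "send_rows", "kwargs": {"motion": [[[-0.03,0,-0.024,1],[-0.06,0,-0.048,2],[-0.09,0,-0.072,3],[-0.12,0,-0.096,4],[-0.145,0,-0.116,5],[-0.162,0,-0.13,5.8],[-0.172,0,-0.137,5.8],[-0.172,0,-0.137,5.8]]]}}

```text
time: 7.55
tool_pos: [0.41, 0.1869, 0.2801]
tool_rot: [-1.576, -0.003, -2.13]
contact_force: [0.4, 0.5, -2.8]
opening: 0.0118
```

```bash
python3 - <<'E'
from h import *
snap('wrist','w5')
E
python3 goto.py 0.455 0.175 0.2196 -122.2
```

```text
t 7.6 pos [0.4103 0.186  0.2803] rot [ -90.25   -0.16 -122.1 ] F [ 0.58  0.18 -2.58] q [0.25 0.18 1.66 0.   1.3  0.81] op 0.0121
need [-0.0146  0.0604  0.044 ] tw 0.1
```

View pics/w5.png

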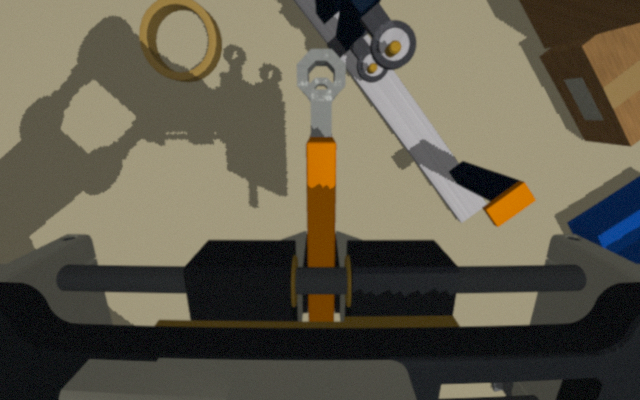

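The socket is at (321,74) and the upper pintle at (395,47), with the lower one behind it at (373,69). I'll measure them precisely.

Run:
```python
from h import *
c=load('w5');crop('w5',350,10,425,95,8,'w5z')
hsv=cv2.cvtColor(c['frame'],cv2.COLOR_RGB2HSV); m=cv2.inRange(hsv,(14,120,60),(28,255,255))
n,l,st,ce=cv2.connectedComponentsWithStats(m)
for i in range(1,n):
    if st[i,4]>15 and 350<ce[i,0]<425 and ce[i,1]<95: print(st[i],ce[i])
print(onz(c,(395,46),.163))
```

```text
[386  41  15  15 157] [392.86624204  48.11464968]
[368  64   9   9  64] [371.90625  67.78125]
[0.5243402  0.26244213 0.163     ]
```

View pics/w5z.png

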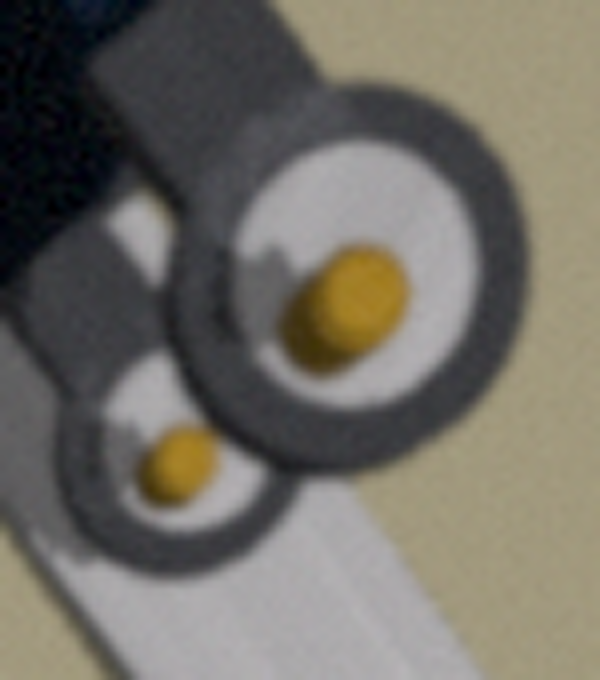

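>>> {"fn": "send_rows", "kwargs": {"motion": [[[0,0.015,0,0.1],[0,0.035,0,0.1],[0,0.055,0,0.1],[-0.005,0.061,0.008,0.1],[-0.012,0.061,0.019,0.1],[-0.02,0.061,0.032,0.1],[-0.027,0.061,0.043,0.1],[-0.027,0.061,0.043,0.1]]]}}

```text
time: 8.4
tool_pos: [0.4638, 0.1855, 0.2199]
tool_rot: [-1.573, -0.001, -2.134]
contact_force: [-0.4, -0.7, -2.6]
opening: 0.0119
```

```bash
python3 - <<'E'
from h import *
snap('wrist','w6');crop('w6',270,0,400,150,5,'w6z')
E
python3 goto.py 0.4742 0.1861 0.2196 -122.2
```

```text
t 8.45 pos [0.4624 0.1855 0.2195] rot [-9.0190e+01 -1.1000e-01 -1.2227e+02] F [ 0.05  0.13 -1.9 ] q [0.23 0.32 1.64 0.   1.18 0.79] op 0.0118
need [-0.0068 -0.0001  0.0097] tw -0.07
```

View pics/w6z.png

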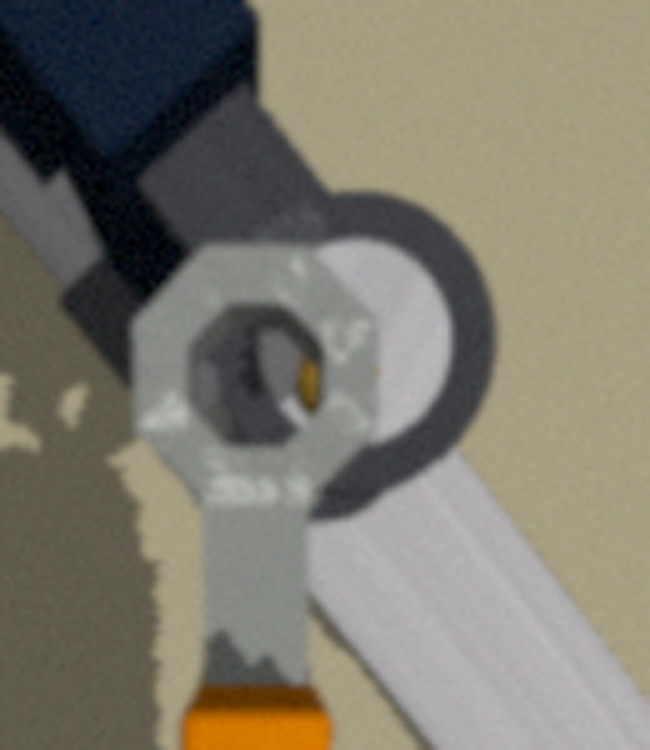

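>>> {"fn": "send_rows", "kwargs": {"motion": [[[-0.003,0,0.004,0],[-0.006,0,0.008,0],[-0.007,0,0.0097,0],[-0.007,0,0.0097,0]]]}}

```text
time: 8.85
tool_pos: [0.4745, 0.1863, 0.2196]
tool_rot: [-1.574, -0.002, -2.134]
contact_force: [0.2, -0.7, -2.6]
opening: 0.012
```

```bash
python3 - <<'E'
from h import *
snap('wrist','w7');crop('w7',280,30,370,115,8,'w7z')
E
python3 goto.py 0.4742 0.1861 0.2196 -122.2
```

```text
t 8.9 pos [0.4742 0.1863 0.2195] rot [-9.0190e+01 -1.2000e-01 -1.2226e+02] F [ 0.26 -0.74 -2.51] q [0.22 0.34 1.61 0.   1.19 0.79] op 0.012
need [ 0.0002 -0.0001  0.0001] tw -0.06
```

View pics/w7z.png

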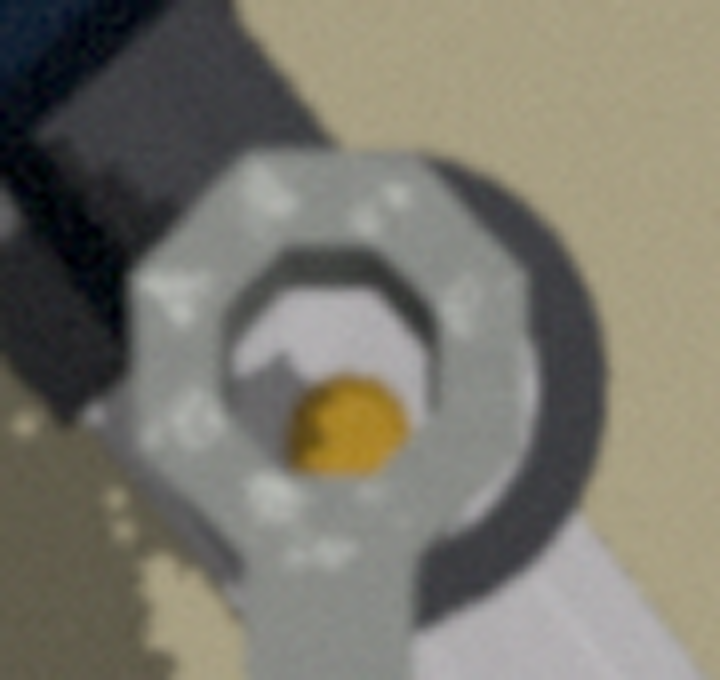

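```bash
cat > cmp.py <<'E'
from h import *
from scipy.spatial.transform import Rotation as R
import sys
def rel(tag,ps,pp,zt):
    c=load(tag);s=sensors.observe();M=R.from_euler('xyz',s['tool_rot']).as_matrix()
    S=onz(c,ps,s['tool_pos'][2]-.0136);P=onz(c,pp,zt);print(S,P,'move tool',(M.T@((P-S)*[1,1,0]))*1000)
E
python3 - <<'E'
from cmp import *
f=lambda a,b:(280+(a-3.5)/8,30+(b-3.5)/8)
rel('w7',f(329.5,352),f(349,433),.163)
c=load('w7');P=onz(c,(322,88),.149);print(P,proj(c,[P,P+[0,0.001,0]]))
E
```

```text
[0.52362729 0.26359285 0.20590706] [0.5245937  0.26262504 0.163     ] move tool [ 0.30250098 -0.00389266  1.33382255]
[0.5233178  0.26189914 0.149     ] [[322.          88.        ]
 [321.17143106  86.61786916]]
```

>>> {"fn": "send_rows", "kwargs": {"motion": [[[0.0003,0,0.0013,0],[0.0003,0.005,0.0013,0],[0.0003,0.012,0.0013,0],[0.0003,0.019,0.0013,0],[0.0003,0.023,0.0013,0],[0.0003,0.023,0.0013,0]]]}}

```text
time: 9.5
tool_pos: [0.4746, 0.1852, 0.1955]
tool_rot: [-1.575, -0.003, -2.134]
contact_force: [-0.1, 0.1, -1.9]
opening: 0.0115
```

```bash
python3 - <<'E'
from h import *
snap('wrist','w8');crop('w8',280,30,370,115,8,'w8z')
E
python3 goto.py 0.4753 0.1856 0.1746 -122.2
```

```text
t 9.55 pos [0.4749 0.1853 0.196 ] rot [ -90.24   -0.16 -122.26] F [-0.14 -0.01 -2.73] q [0.22 0.37 1.65 0.   1.13 0.78] op 0.0117
need [-0.0005  0.0214  0.0003] tw -0.06
```

View pics/w8z.png

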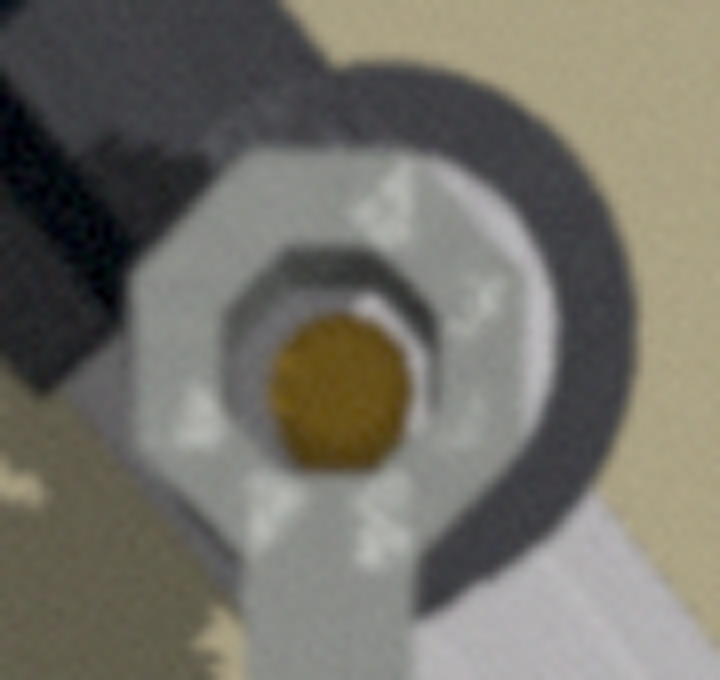

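Run:
```python
from cmp import *
f=lambda a,b:(280+(a-3.5)/8,30+(b-3.5)/8)
rel('w8',f(329.5,352),f(341,385),.163)
```

```text
[0.52367069 0.26247641 0.18243922] [0.52444146 0.26246119 0.163     ] move tool [-0.39853897 -0.00381801  0.65989657]
```

>>> {"fn": "send_rows", "kwargs": {"motion": [[[-0.0003,0,0.0006,0],[-0.0003,0.002,0.0006,0],[-0.0003,0.004,0.0006,0],[-0.0003,0.006,0.0006,0],[-0.0003,0.008,0.0006,0],[-0.0003,0.008,0.0006,0]]]}}

```text
time: 10.15
tool_pos: [0.4753, 0.1852, 0.1877]
tool_rot: [-1.575, -0.003, -2.134]
contact_force: [-0.4, -0.0, -2.7]
opening: 0.012
```

>>> {"fn": "send_rows", "kwargs": {"motion": [[[0,0.002,0,0],[0,0.004,0,0],[0,0.006,0,0],[0,0.008,0,0],[0,0.0095,0,0],[0,0.0095,0,0]]]}}

```text
time: 10.75
tool_pos: [0.4752, 0.1852, 0.178]
tool_rot: [-1.576, -0.004, -2.134]
contact_force: [-0.0, 0.4, -2.4]
opening: 0.012
```

```bash
python3 - <<'E'
from h import *
snap('wrist','w9');crop('w9',280,30,370,115,6,'w9z');snap('scene','s9');crop('s9',270,90,430,250,4,'s9z')
E
python3 goto.py 0.4753 0.1856 0.1746 -122.2
```

```text
t 10.85 pos [0.4753 0.1852 0.1782] rot [ -90.26   -0.18 -122.26] F [ 1.16  0.1  -3.31] q [0.22 0.39 1.67 0.   1.09 0.78] op 0.0118
need [-0.0004  0.0036 -0.0002] tw -0.06
```

View pics/w9z.png

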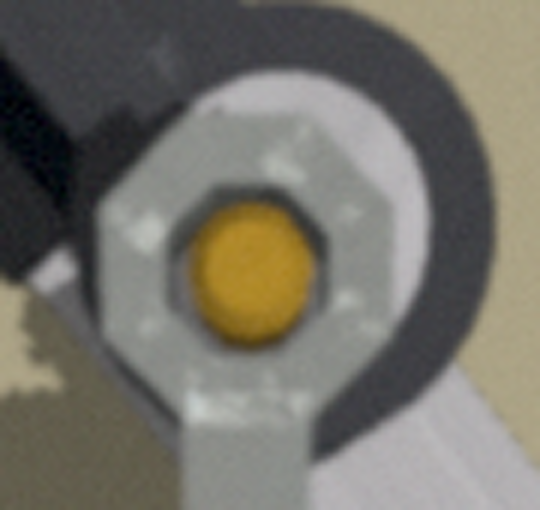

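View pics/s9z.png

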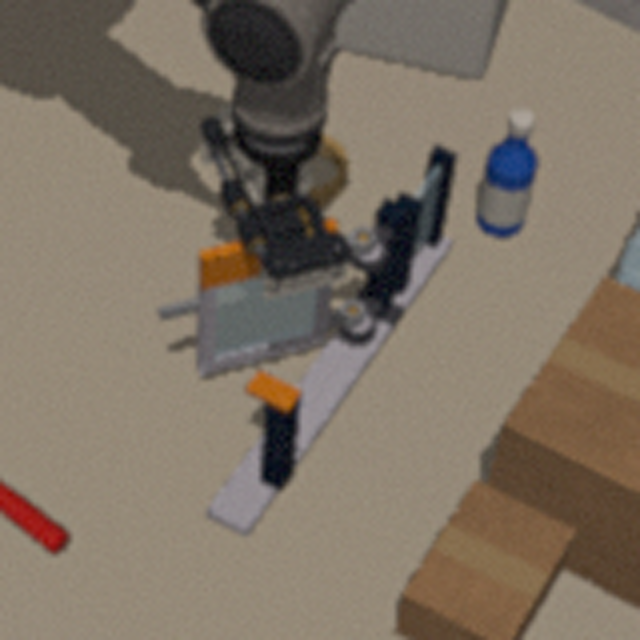

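The pintle is centred in the bore. Now the last 3-4 mm, slowly.

>>> {"fn": "send_rows", "kwargs": {"motion": [[[0,0.001,0,0],[0,0.0018,0,0],[0,0.0026,0,0],[0,0.0026,0,0]]]}}

```text
time: 11.25
tool_pos: [0.4752, 0.1852, 0.1755]
tool_rot: [-1.576, -0.003, -2.134]
contact_force: [-0.1, -0.5, -2.7]
opening: 0.0118
```

>>> {"fn": "send_rows", "kwargs": {"motion": [[[0,0.0005,0,0],[0,0.001,0,0],[0,0.001,0,0]]]}}

```text
time: 11.55
tool_pos: [0.4753, 0.1852, 0.1748]
tool_rot: [-1.575, -0.003, -2.134]
contact_force: [-0.6, -0.4, 1.0]
opening: 0.012
```

Seated: TCP z is 0.1748 against 0.1746 expected, and the bracket now carries the weight. I loosen the grip and swing it along the arc.

>>> {"fn": "send_rows", "kwargs": {"motion": [[[0,0,0,0],[0,0,0,0],[0,0,0,0]]], "grip_force": 5}}

```text
time: 11.85
tool_pos: [0.4753, 0.1852, 0.1748]
tool_rot: [-1.575, -0.003, -2.134]
contact_force: [0.6, -0.4, -1.4]
opening: 0.0122
```

```bash
python3 - <<'E'
from h import *
snap('wrist','w10');crop('w10',280,30,370,115,6,'w10z')
E
python3 goto.py 0.4753 0.1856 0.1746 -122.2
```

```text
t 11.9 pos [0.4753 0.1852 0.1748] rot [ -90.25   -0.17 -122.26] F [ 0.07 -0.32 -2.  ] q [0.22 0.39 1.67 0.   1.08 0.78] op 0.0119
need [-0.0003  0.0002 -0.0002] tw -0.06
```

View pics/w10z.png

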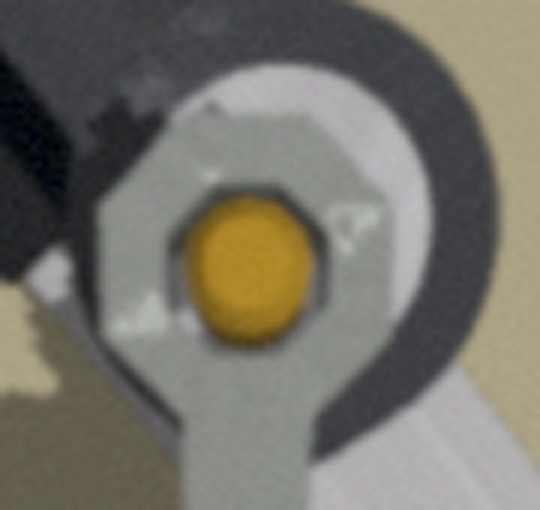

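The force is ambiguous (it reads -2 N again), so I press down a little further to be sure the leaf is seated.

>>> {"fn": "send_rows", "kwargs": {"motion": [[[0,0.0007,0,0],[0,0.0014,0,0],[0,0.002,0,0],[0,0.002,0,0]]]}}

```text
time: 12.3
tool_pos: [0.4753, 0.185, 0.1732]
tool_rot: [-1.575, -0.003, -2.134]
contact_force: [-3.6, -1.8, 4.5]
opening: 0.0122
```

```bash
for i in 1 2 3; do python3 goto.py 0.4753 0.1856 0.1746 -122.2 | head -1; python3 -c "
from cell import read_camera;read_camera('wrist')"; done
```

```text
t 12.3 pos [0.4753 0.185  0.1732] rot [ -90.23   -0.18 -122.26] F [-3.59 -1.8   4.51] q [0.22 0.4  1.68 0.   1.07 0.78] op 0.0122
t 12.35 pos [0.4753 0.185  0.1732] rot [ -90.22   -0.18 -122.25] F [-2.77 -2.5   5.12] q [0.22 0.4  1.68 0.   1.07 0.78] op 0.0118
t 12.4 pos [0.4753 0.185  0.1732] rot [ -90.22   -0.18 -122.26] F [-2.54 -2.78  5.96] q [0.22 0.4  1.68 0.   1.07 0.78] op 0.0119
```

Firmly seated: about 8 N of downward reaction and small lateral force. Swing the first 20°.

>>> {"fn": "send_rows", "kwargs": {"motion": [[[-0.0001,0,0.0032,-2],[-0.0003,0,0.0072,-4.5],[-0.0007,0,0.0112,-7],[-0.0014,0,0.0159,-10],[-0.0024,0,0.0206,-13],[-0.0035,0,0.0252,-16],[-0.005,0,0.0298,-19],[-0.005,0,0.0298,-19]]]}}

```text
time: 13.25
tool_pos: [0.5038, 0.1729, 0.1731]
tool_rot: [-1.575, -0.002, -1.802]
contact_force: [-0.3, -3.9, 3.0]
opening: 0.0122
```

```bash
python3 - <<'E'
from h import *
snap('wrist','w11');crop('w11',200,0,520,300,2,'w11z')
E
python3 goto.py 0.4753 0.1856 0.1735 -82.2
```

```text
t 13.3 pos [0.5036 0.173  0.1731] rot [ -90.22   -0.11 -103.34] F [-0.63 -3.1   1.71] q [ 0.19  0.43  1.62 -0.    1.1   0.42] op 0.0118
need [-0.0058 -0.0003 -0.0304] tw -21.14
```

View pics/w11z.png

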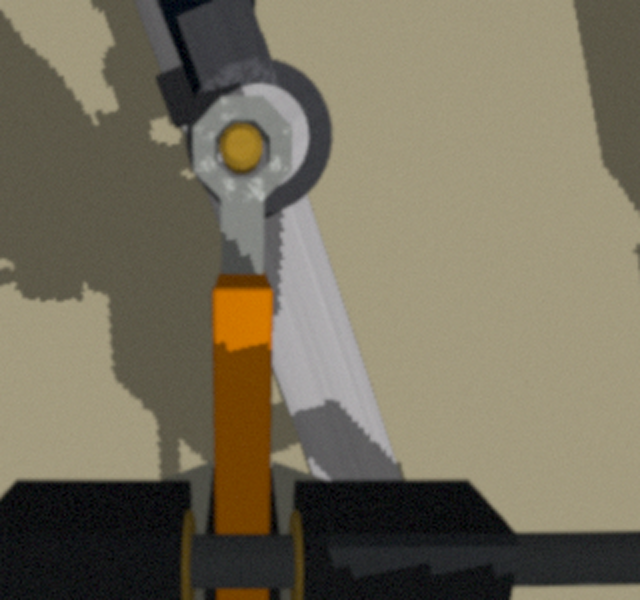

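>>> {"fn": "send_rows", "kwargs": {"motion": [[[-0.0001,0,0.0032,-2],[-0.0003,0,0.0072,-4.5],[-0.0007,0,0.0112,-7],[-0.0014,0,0.0159,-10],[-0.0024,0,0.0206,-13],[-0.0035,0,0.0252,-16],[-0.005,0,0.0298,-19],[-0.005,0,0.0298,-19]]]}}

```text
time: 14.1
tool_pos: [0.5342, 0.1709, 0.173]
tool_rot: [-1.574, -0.001, -1.473]
contact_force: [-0.2, -3.6, 3.3]
opening: 0.0116
```

```bash
python3 - <<'E'
from h import *
snap('wrist','w12');snap('scene','s12');crop('s12',280,100,400,230,5,'s12z');snap('top','t12');crop('t12',200,150,340,220,5,'t12z')
E
python3 goto.py 0.4753 0.1856 0.1735 -80.5
```

```text
t 14.25 pos [0.5339 0.1709 0.173 ] rot [-9.019e+01 -4.000e-02 -8.446e+01] F [ 0.85 -3.41  2.07] q [ 0.17  0.48  1.54 -0.    1.13  0.08] op 0.0119
need [-0.0203 -0.0003 -0.0569] tw -3.96
```

View pics/s12z.png

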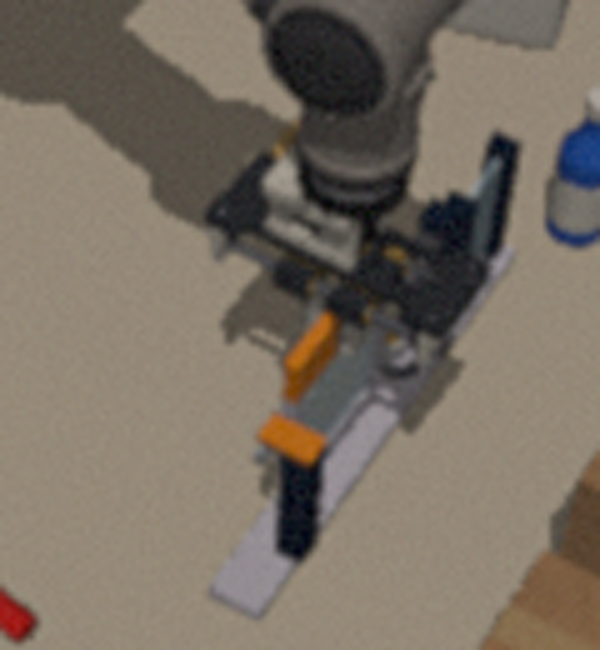

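View pics/t12z.png

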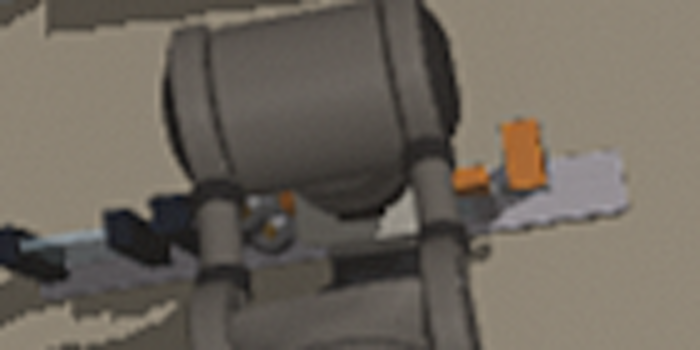

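The gate is nearly shut, with the tongue just before the post. I creep in now.

>>> {"fn": "send_rows", "kwargs": {"motion": [[[0,0,0.0008,-0.5],[0,0,0.0016,-1],[0,0,0.0024,-1.5],[-0.0001,0,0.0032,-2],[-0.0001,0,0.0032,-2]]]}}

```text
time: 14.75
tool_pos: [0.5371, 0.1713, 0.173]
tool_rot: [-1.574, -0.001, -1.439]
contact_force: [1.0, -3.6, 2.2]
opening: 0.0122
```

>>> {"fn": "send_rows", "kwargs": {"motion": [[[0,0,0.0008,-0.5],[0,0,0.0016,-1],[0,0,0.0016,-1]]]}}

```text
time: 15.05
tool_pos: [0.5387, 0.1715, 0.1731]
tool_rot: [-1.574, -0.001, -1.421]
contact_force: [-0.9, -3.2, 2.9]
opening: 0.0121
```

>>> {"fn": "send_rows", "kwargs": {"motion": [[[0,0,0.0006,-0.4],[0,0,0.0012,-0.8],[0,0,0.0012,-0.8]]]}}

```text
time: 15.35
tool_pos: [0.5398, 0.1717, 0.173]
tool_rot: [-1.575, -0.0, -1.407]
contact_force: [-1.3, -3.5, 3.3]
opening: 0.0121
```

>>> {"fn": "send_rows", "kwargs": {"motion": [[[0,0,0.0006,-0.4],[0,0,0.0012,-0.8],[0,0,0.0012,-0.8]]]}}

```text
time: 15.65
tool_pos: [0.5405, 0.1719, 0.173]
tool_rot: [-1.576, -0.0, -1.393]
contact_force: [-4.2, -3.0, 4.5]
opening: 0.0126
```

```bash
python3 - <<'E'
from h import *
snap('wrist','w13');snap('scene','s13');crop('s13',310,150,380,220,8,'s13z')
E
python3 goto.py 0.4753 0.1856 0.1735 -80.5
```

```text
t 15.75 pos [0.5405 0.1719 0.173 ] rot [-9.03e+01 -1.00e-02 -7.98e+01] F [-4.42 -3.32  4.93] q [ 0.17  0.49  1.52 -0.    1.14 -0.  ] op 0.012
need [-0.025  -0.0002 -0.0617] tw 0.7
```

View pics/s13z.png

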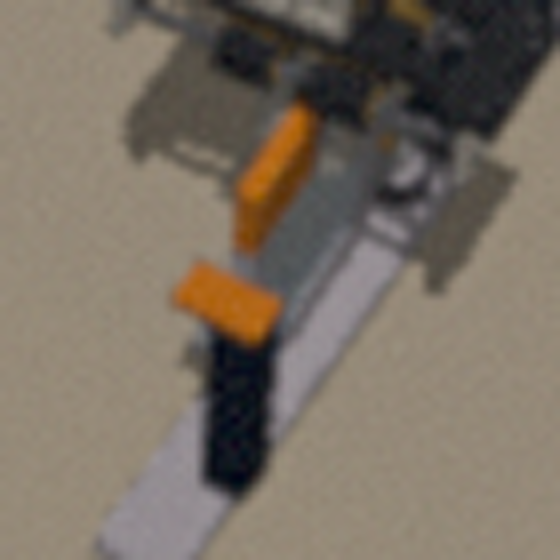

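View pics/w13.png

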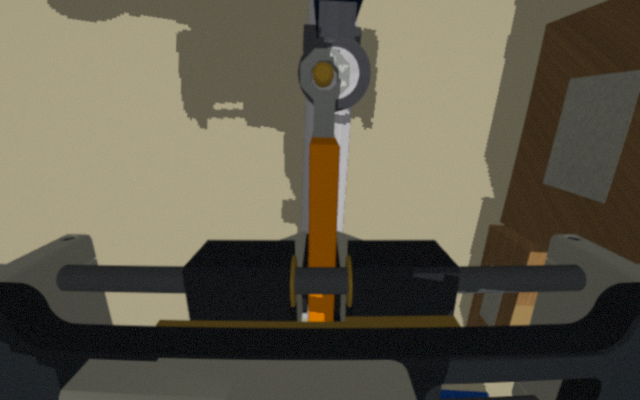

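Contact with the latch post is felt (-4.4 N at the expected angle), and the tongue is under the keeper. Release.

>>> {"fn": "send_rows", "kwargs": {"motion": [[[0,0,0,0],[0,0,0,0],[0,0,0,0],[0,0,0,0],[0,0,0,0],[0,0,0,0],[0,0,0,0],[0,0,0,0]]], "gripper": 0.45}}

```text
time: 16.55
tool_pos: [0.5405, 0.1719, 0.173]
tool_rot: [-1.576, -0.0, -1.393]
contact_force: [0.1, -0.2, 0.6]
opening: 0.0411
```

```bash
python3 - <<'E'
from h import *
snap('wrist','w14')
E
python3 goto.py 0.5405 0.1719 0.30 -80
```

```text
t 16.6 pos [0.5405 0.1719 0.173 ] rot [-9.03e+01 -1.00e-02 -7.98e+01] F [ 0.23 -0.15 -0.31] q [ 0.17  0.49  1.52 -0.    1.14 -0.  ] op 0.0412
need [ 0.     -0.127  -0.0007] tw 0.2
```

View pics/w14.png

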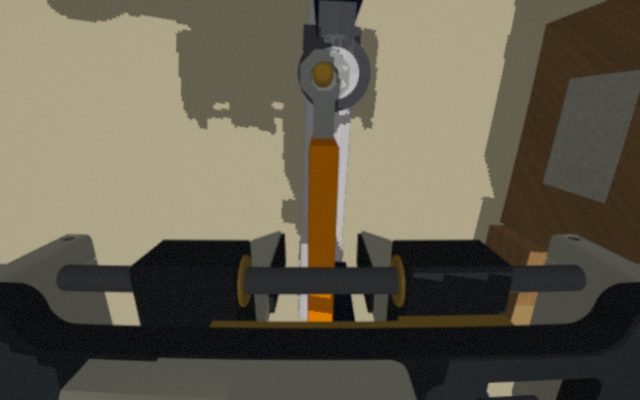

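Released with the leaf unmoved. Retreat straight up, then back to look.

>>> {"fn": "send_rows", "kwargs": {"motion": [[[0,-0.01,0,0],[0,-0.03,0,0],[0,-0.06,0,0],[0,-0.09,0,0],[0,-0.12,0,0],[0,-0.15,0,0],[0,-0.16,0,0],[0,-0.16,0,0]]]}}

```text
time: 17.4
tool_pos: [0.5417, 0.1722, 0.3346]
tool_rot: [-1.573, -0.0, -1.393]
contact_force: [-0.1, -0.5, -0.5]
opening: 0.0411
```

>>> {"fn": "send_rows", "kwargs": {"motion": [[[0.03,0,-0.02,0],[0.05,0,-0.06,0],[0.05,0,-0.1,0],[0.05,0,-0.13,0],[0.05,0,-0.15,0],[0.05,0,-0.15,0]]]}}

```text
time: 18.0
tool_pos: [0.4004, 0.0961, 0.3338]
tool_rot: [-1.575, 0.0, -1.393]
contact_force: [0.4, -0.2, -0.6]
opening: 0.0412
```

Run:
```python
from h import *
snap('wrist','w15');snap('top','t15');snap('scene','s15');crop('s15',300,90,420,230,5,'s15z');crop('t15',190,140,340,220,5,'t15z');crop('w15',240,0,600,270,2.1,'w15z')
s=sensors.observe();print(s['contact_force'],s['tool_pos'])
```

```text
[-0.0433332   0.07641995  0.06579606] [0.40340785 0.09649079 0.33416298]
```

View pics/s15z.png

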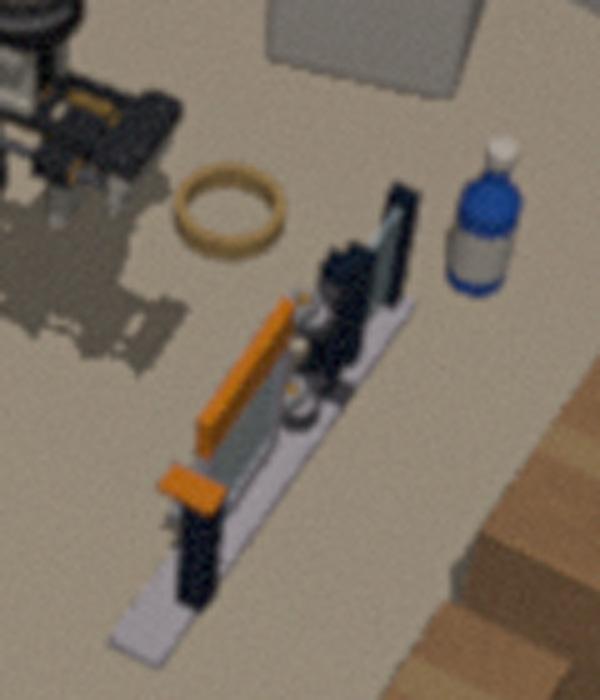

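View pics/t15.png

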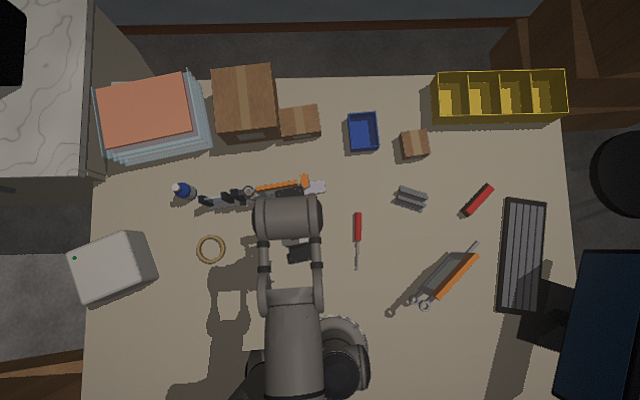

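View pics/w15.png

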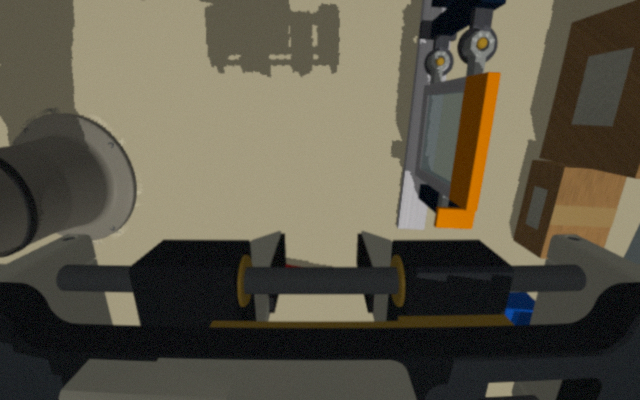

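Both pintles show inside their sockets at (439,61) and (482,43), and the gate is shut with the bystanders in place. Now a numeric check of the leaf's angle and the tongue position.

Run:
```python
from h import *
crop('w15',400,0,520,240,3.3,'w15y')
t0=load('top0');t=load('t15')
c=load('w15')
hsv=cv2.cvtColor(c['frame'],cv2.COLOR_RGB2HSV); m=cv2.inRange(hsv,(8,200,205),(22,255,255))
for r in (80,100,130,160,190,205,212,220): 
    x=np.nonzero(m[r,430:510])[0]; print(r,(x.min()+430,x.max()+430,len(x)) if len(x) else None)
d=cv2.absdiff(t0['frame'],t['frame']).sum(2)
for n,(x0,y0,x1,y1) in dict(cA=(208,60,280,145),cB=(280,100,325,140),bin=(345,108,382,155),cart2=(398,125,432,160),drv=(350,205,365,275),tape=(194,232,228,266),bot=(168,178,200,205),stap=(455,180,498,220)).items(): print(n,(d[y0:y1,x0:x1]>120).mean().round(3))
```

```text
80 None
100 (np.int64(488), np.int64(488), 1)
130 (np.int64(488), np.int64(488), 1)
160 (np.int64(477), np.int64(479), 3)
190 (np.int64(471), np.int64(474), 3)
205 (np.int64(469), np.int64(473), 3)
212 (np.int64(440), np.int64(462), 20)
220 (np.int64(439), np.int64(471), 26)
cA 0.0
cB 0.0
bin 0.0
cart2 0.0
drv 0.0
tape 0.002
bot 0.0
stap 0.0
```

View pics/w15y.png

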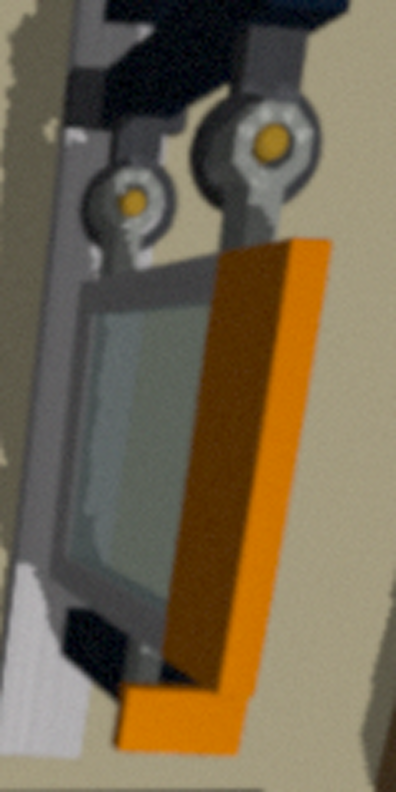

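Run:
```python
from h import *
c=load('w15');f=lambda a,b:(400+(a-1.2)/3.3,(b-1.2)/3.3)
A=onz(c,f(310,240),.190)[:2];B=onz(c,f(235,693),.190)[:2]
u=(A-B)/np.linalg.norm(A-B);print('len',np.linalg.norm(A-B),'leaf y ang',np.degrees(np.arctan2(u[1],u[0])))
mid=(A+B)/2;T=mid-u*.104; H=mid+u*.093;print('mid',mid,'tongue',T,'sock',H)
for yaw in (7.4,7.8,8.3):
    ex=np.array([np.cos(np.radians(yaw)),np.sin(np.radians(yaw))]);ey=np.array([-ex[1],ex[0]])
    h=np.array([.5300,.2656]); O=h-.09*ey
    print(yaw,'tongue div',(T-O)@ex*1e3,(T-O)@ey*1e3,'sock',(H-O)@ex*1e3,(H-O)@ey*1e3)
k=[onz(c,f(*p),.144)[:2] for p in [(122,687),(118,750),(238,752),(243,694)]];print('keeper',np.round(k,4))
K=np.array(k).mean(0);
for a in k: print((a-O)@ex*1e3,(a-O)@ey*1e3)
```

```text
len 0.12656361727936288 leaf y ang 98.39479599635739
mid [0.53837595 0.16944912] tongue [0.55355924 0.06656342] sock [0.52479858 0.26145268]
7.4 tongue div -2.2720211343830585 -110.41316449464684 sock -5.692254994972802 86.55714291319286
7.8 tongue div -3.6711022353059817 -110.39241899625692 sock -5.716151760225527 86.59696592699376
8.3 tongue div -5.419694008957671 -110.35275266300367 sock -5.745630804322097 86.64697770535349
keeper [[0.5343 0.0917]
 [0.5396 0.069 ]
 [0.5824 0.0758]
 [0.5772 0.0968]]
-20.821393161332125 -82.72510122565507
-18.921070632981078 -105.95735255893065
24.403934586488646 -105.40250117075576
22.357024294217904 -83.85619858400385
```

Bystanders haven't moved. The tongue is estimated at x = -2 to -5 mm against a ±8 mm limit, a little uncertain. I'll confirm by gently nudging the bar with closed fingertips from the robot's side.

```bash
python3 goto.py 0.500 0.118 0.19 -81.6
python3 - <<'E'
from h import *
import glob
for tag,zb in (('w4',.2975),('w10',.190),('w13',.190),('w14',.190)):
    c=load(tag);E=np.array(c['extrinsics']);fr=c['frame'].astype(int);W=[]
    for r in range(150,232,4):
        o=np.nonzero((fr[r,295:350,0]-fr[r,295:350,2])>70)[0]
        if len(o)>15: W.append(onz(c,(295+(o.min()+o.max())/2,r),zb)[:2])
    W=np.array(W);v=np.polyfit(W[:,1],W[:,0],1); a=np.degrees(np.arctan2(1,v[0])); R=E[:3,:3]; up=-R[1]; cx=np.degrees(np.arctan2(up[1],up[0])); print(tag,'leaf y ang',a,'tool yaw+180 (cam)',cx+180, a-cx-180)
E
```

```text
t 18.15 pos [0.4034 0.0965 0.3342] rot [-90.15  -0.   -79.8 ] F [-0.04  0.08  0.07] q [ 0.05  0.08  1.64 -0.    1.43 -0.13] op 0.0416
need [-0.0041  0.1439  0.0992] tw 1.8
w4 leaf y ang 70.87438702006541 tool yaw+180 (cam) 70.58693402623918 0.28745299382623557
w10 leaf y ang 57.63273743620372 tool yaw+180 (cam) 57.807511464399994 -0.17477402819628196
w13 leaf y ang 98.81585823734056 tool yaw+180 (cam) 100.29415484515224 -1.4782966078116715
w14 leaf y ang 99.10500230755504 tool yaw+180 (cam) 100.27742001939274 -1.1724177118376815
```

The leaf lagged the tool by 1.2-1.5° at the stop, which fits the tongue being on the post. I'll do the light nudge check.

>>> {"fn": "send_rows", "kwargs": {"motion": [[[0,0.02,0.02,1.8],[0,0.05,0.04,1.8],[-0.002,0.08,0.06,1.8],[-0.004,0.11,0.08,1.8],[-0.004,0.135,0.095,1.8],[-0.004,0.144,0.097,1.8],[-0.004,0.144,0.097,1.8],[-0.004,0.144,0.097,1.8]]], "gripper": 0}}

```text
time: 18.95
tool_pos: [0.4979, 0.1175, 0.1905]
tool_rot: [-1.573, -0.0, -1.424]
contact_force: [1.6, 1.2, -0.2]
opening: 0.0007
```

Run:
```python
from h import *
snap('wrist','w16');s=sensors.observe();print(s['contact_force'],s['tool_pos'],s['opening'])
```

```text
[ 0.09780395 -0.91392861  0.52283019] [0.49802106 0.11752588 0.19102744] 0.00040438836736151305
```

View pics/w16.png

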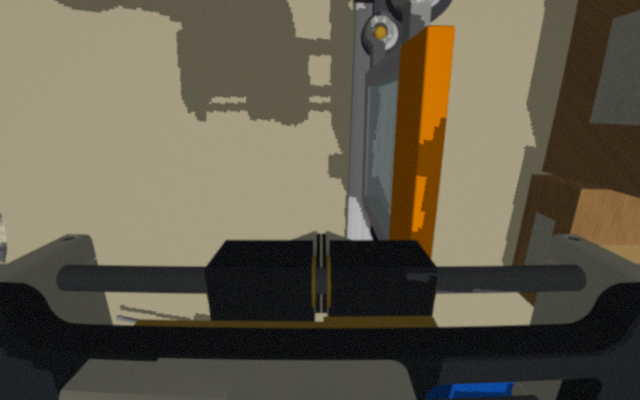

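>>> {"fn": "send_rows", "kwargs": {"motion": [[[0,0,0.003,0],[0,0,0.006,0],[0,0,0.009,0],[0,0,0.012,0],[0,0,0.014,0],[0,0,0.014,0]]]}}

```text
time: 19.6
tool_pos: [0.5121, 0.1196, 0.191]
tool_rot: [-1.572, -0.0, -1.424]
contact_force: [-0.1, -0.6, 0.3]
opening: 0.0002
```

>>> {"fn": "send_rows", "kwargs": {"motion": [[[0,0,0.0015,0],[0,0,0.003,0],[0,0,0.0045,0],[0,0,0.0045,0]]]}}

```text
time: 20.0
tool_pos: [0.5168, 0.1203, 0.1909]
tool_rot: [-1.572, -0.0, -1.424]
contact_force: [0.4, 1.0, -0.6]
opening: 0.0001
```

>>> {"fn": "send_rows", "kwargs": {"motion": [[[0,0,0.001,0],[0,0,0.002,0],[0,0,0.003,0],[0,0,0.003,0]]]}}

```text
time: 20.4
tool_pos: [0.5199, 0.1207, 0.1909]
tool_rot: [-1.572, -0.0, -1.424]
contact_force: [0.2, -1.4, -0.9]
opening: 0.0004
```

>>> {"fn": "send_rows", "kwargs": {"motion": [[[0,0,0.001,0],[0,0,0.002,0],[0,0,0.003,0],[0,0,0.003,0]]]}}

```text
time: 20.8
tool_pos: [0.523, 0.1212, 0.1909]
tool_rot: [-1.572, -0.0, -1.424]
contact_force: [-0.5, 0.3, 0.6]
opening: 0.0007
```

>>> {"fn": "send_rows", "kwargs": {"motion": [[[0,0,0.001,0],[0,0,0.002,0],[0,0,0.002,0]]]}}

```text
time: 21.1
tool_pos: [0.5248, 0.1214, 0.1909]
tool_rot: [-1.572, -0.0, -1.424]
contact_force: [-0.8, -1.0, 0.9]
opening: 0.0005
```

Run:
```python
from h import *
snap('wrist','w17');s=sensors.observe();print(s['contact_force'],s['tool_pos'])
```

```text
[-0.75857474 -0.39937863  0.76700842] [0.52482598 0.12140025 0.19090241]
```

View pics/w17.png

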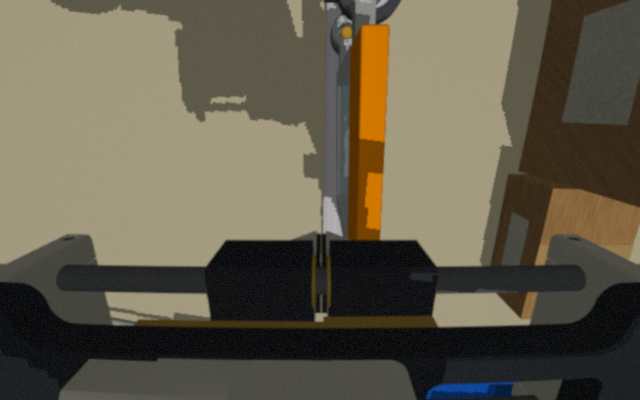

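>>> {"fn": "send_rows", "kwargs": {"motion": [[[0,0,0.001,0],[0,0,0.002,0],[0,0,0.003,0],[0,0,0.003,0]]]}}

```text
time: 21.55
tool_pos: [0.5254, 0.1215, 0.1909]
tool_rot: [-1.578, -0.0, -1.424]
contact_force: [-10.5, -2.7, 7.9]
opening: 0.0004
```

>>> {"fn": "send_rows", "kwargs": {"motion": [[[0,0,0.001,0],[0,0,0.002,0],[0,0,0.002,0]]]}}

```text
time: 21.85
tool_pos: [0.5254, 0.1215, 0.191]
tool_rot: [-1.582, -0.001, -1.424]
contact_force: [-9.8, -1.7, 6.1]
opening: 0.0003
```

Run:
```python
from h import *
snap('wrist','w18');s=sensors.observe();print(s['contact_force'],s['tool_pos'])
```

```text
[-8.89901431 -3.20325766  7.49402035] [0.52541667 0.12149935 0.19096369]
```

View pics/w18.png

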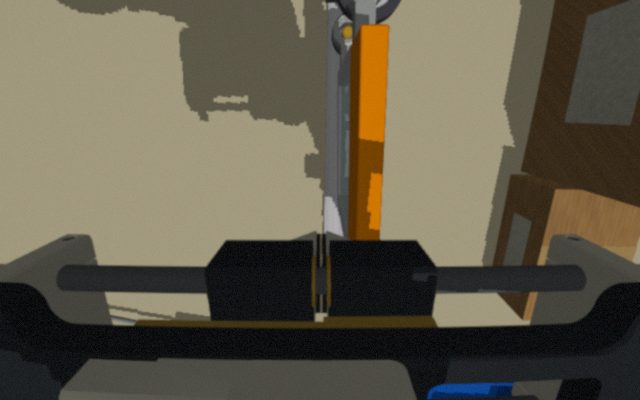

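A 10 N reaction built up at once and the leaf did not move, so the tongue is against the post. Back off.

>>> {"fn": "send_rows", "kwargs": {"motion": [[[0,0,-0.004,0],[0,0,-0.015,0],[0,0,-0.035,0],[0,-0.03,-0.055,0],[0,-0.06,-0.08,0],[0,-0.09,-0.1,0],[0,-0.12,-0.11,0],[0,-0.12,-0.11,0]]]}}

```text
time: 22.7
tool_pos: [0.4188, 0.1058, 0.3164]
tool_rot: [-1.573, -0.001, -1.424]
contact_force: [0.2, 0.0, 0.0]
opening: 0.0007
```

Run:
```python
from h import *
snap('wrist','w19');snap('scene','s19');crop('s19',300,90,420,230,5,'s19z')
a=load('s15')['frame'];b=load('s19')['frame'];d=cv2.absdiff(a,b).sum(2)[140:210,325:375];print('leaf region diff',(d>90).mean())
s=sensors.observe();print(s['contact_force'],s['tool_pos'],np.abs(s['qvel']).max(),s['time'])
```

```text
leaf region diff 0.04342857142857143
[ 0.48045028  0.04000135 -1.00130603] [0.41827155 0.10571887 0.31265658] 0.035239660330009324 22.8
```

View pics/s19z.png

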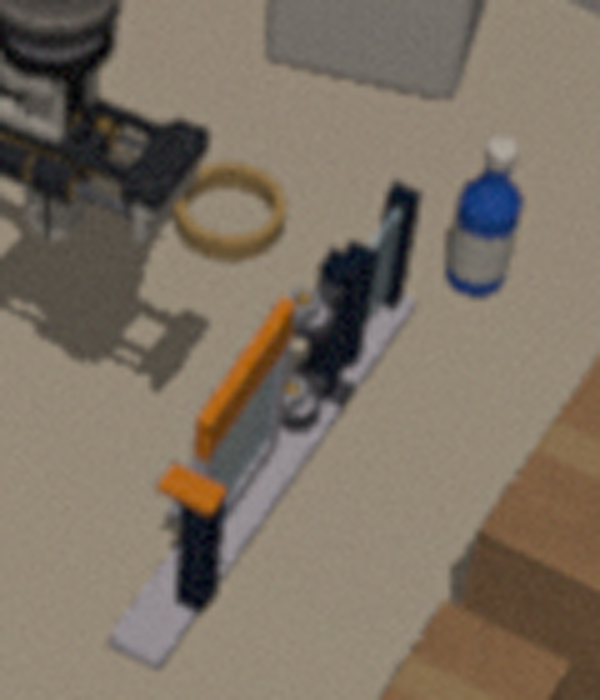

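View pics/w19.png

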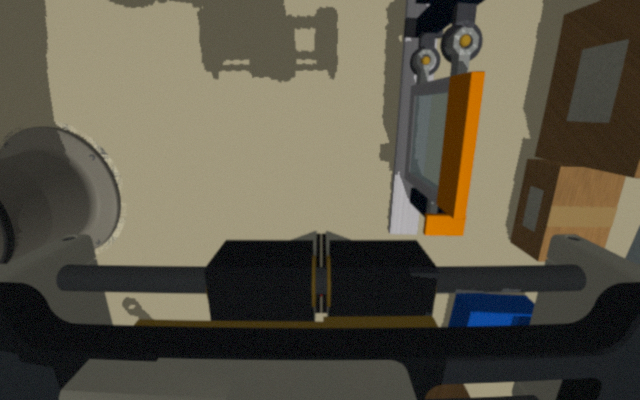

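The gate is hung and shut, with both pintles seated, and the arm is clear.

```bash
python3 -c "
from cell import hand_in
print(hand_in())"
```

```text
the job is handed in; nothing more can be done
None
```

I hung the smaller leaf on both pintles about 40° open, swung it shut against the latch post and released it. I handed the job in at about 23 s of the 72 s allowed; no verdict was reported.

- **Finding the pintles:** I found them by sight with the wrist camera, 6 mm off the bracket centre towards the robot and slightly to -y. I centred the socket over the upper pintle in the picture and lowered it slowly.
- **Seating:** TCP height came to 0.173 m (0.1746 expected), with about 8 N of downward reaction. Both pintles show inside their sockets in the last pictures.
- **Tongue at the latch post:** while closing, I felt contact at the expected angle. A later nudge on the bar met about 10 N with no movement of the leaf, so the tongue is resting on the post.
- **Bystanders:** the top pictures before and after hanging show none of them moved. I did not repeat that comparison after the nudge.

Two checks were less clear:
- **Seating force:** the first sign of seating went away again, so I pressed about 2 mm further before swinging.
- **Tongue position:** my camera estimate put it at x = -2 to -5 mm, where full contact should be about 0. That is inside the 8 mm tolerance, and the nudge supports contact.

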